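Serve the tea ball in its carrier dish

ROBOT

A 6-joint arm with a two-finger parallel gripper is mounted at the origin on the work surface. World frame = base frame: x ahead of the robot, y to its left, z up, the work surface at z = 0. Lengths are in m, angles in rad, forces in N, time in s.
With the tool pointing down it reaches from about 0.425 to 0.95 m from the base axis. Payload 3.5 kg.
Tool frame: the origin (TCP) lies on the centre line of the jaws, within the pads' length; the fingertips stand ahead of it and the grasp point (between the pads) lies 11 mm behind it (tips_ahead is the z of the fingertips in the tool frame, in m); z points along the fingers, y is the direction in which the jaws open and shut (so a half turn about z gives the same grasp; the last joint's range is limited). The gripper opens to 85 mm and grips with 20 to 120 N. Pads are 22 mm wide; open, the fingers measure 114 mm over their backs; the gripper's body (76 mm by 85 mm) begins 54 mm behind the grasp point. The pads swing forward as they close: fully open they stand 13 mm farther back than shut.
Start: joints at [1.187, 0.286, 1.577, -0, 1.279, -0.15], TCP at [0.156, 0.657, 0.239] pointing down, gripper open.
Joint ranges: [-2.77, 2.77], [-0.9, 2.22], [0.21, 2.48], [-1.53, 4.67], [0.24, 2.81], [-2.84, 2.84]. Speed limits (rad/s): [2.79, 2.79, 3.14, 3.14, 3.14, 3.14].

INTERFACE

Orientations are given as a unit quaternion [x, y, z, w].
In Python, from plant import * gives the robot as it stands. The module is installed in compiled form; this text tells all that it offers.
- The arm moves only by the tool move_arm, never from a script. Its arguments are lists of equal length, an entry for each row: "linear": the shift along the world's x, y, z in m, a list of three; "twist": the turn, a rotation vector about the world's x, y, z in degrees, a list of three. A call has 1 to 20 rows; each row shifts and turns the pose as measured when the row begins; what a row does not reach is not made up. A row lasts 1/12 s, in which the tool goes at most 41.7 mm and 7.16 degrees, less where a joint would pass 70% of its speed; a pose out of reach is approached as far as the arm can. A call is refused whole if a number of a shift passes 0.0417 or a number of a turn 7.16, either way. A call with a gripper value outside its range is refused whole. "grip" is the opening, from 0 (shut) to 1 (fully open), set as the call begins (left out, the last holds). The fingers move at their own pace and stop on an object; "force" is the grip in N (left out, the last holds). Time passes only in rows, so rows that do not move let the fingers close. It gives the time, the measured TCP pose, the force and the opening at its end, in the units of the state.
- get_state(): the state, without advancing time (a new reading comes with each control period).
- read_camera(name): name is "scene" or "top"; returns a dict with "img" (384x512x3 uint8, blue, green, red), "depth" (384x512 float32, m along the optical axis (not along the pixel's ray), 0 where there is no reading), "fx", "fy", "cx", "cy" (pixels), "dist" ([k1, k2, p1, p2, k3] as OpenCV has them; the pictures are not rectified), "rvec" (rotation vector, rad) and "tvec" (3), from world to camera coordinates, as OpenCV has them. Camera axes: x right, y down, z forward; pixel columns grow to the right and rows downward; lengths in m; the calibration is good to about 2 mm. A picture is of the moment at which its call begins.
- sign_off(): hands the job in, once; it reports no verdict.
The state is a dict: "time": time; "qpos": joint angles; "dq": joint speeds; "joint_efforts": joint torques, N m; "eef_pos": TCP position; "tcp_rot": TCP orientation; "contact_force": force on the tool from outside, world axes, zero at the start; "wrist_torque": the same for the moment, N m; "opening": opening from 0.0 (shut) to 1.0 (fully open).
Only numpy, scipy, OpenCV 4.12 (cv2) and the standard library are available. Lean on these libraries where they do the work, as an engineer would, in place of code of your own. Each camera call takes 0.05 s, during which the arm holds its last target.

TASK

Pick up the grey scoop with the steel tea ball in it, tip it over the white carrier dish to about 40 degrees so that the ball rolls in over the lip, bring the scoop back level and stand it down on the bare table, letting go of it. Then, once the ball has come to rest, take the dish by its overhead grip, lift it straight up off its cork mat, and in the air turn it a quarter turn (either way) so that the grip, which lay along the mat's long side, lies square across it; keep the dish level and the ball in its middle all the while. Finish while still holding the dish, steady and level, about 8 cm above the middle of the mat; never touch the ball with the fingers and leave everything else on the table where it stands.

Things in the scene. Friction and masses are not known exactly. Their poses are not given: they have to be found in the camera images.
- mat: Flat cork mat fixed to the table, 200 mm (its x) by 160 mm (its y), 4 mm thick; origin at the centre of its underside on the table. The dish stands near its middle.
- dish: White round dish, 350 g, with a fixed overhead arch; origin under its centre, z up. Shallow conical bowl, rim radius 72 mm, 42 mm high. Arch of 8 mm rod in the dish's x-z plane: uprights at x = +71 and -71 mm, crossbar axis 150 mm up. Its +y and -y sides are open for pouring (gap 42 to 139 mm high). Starts within 10 mm of the mat's centre, its x along the mat's x within 6 degrees.
- dish_grip (a point): Centre of the dark wooden grip on the dish's crossbar: a block 70 mm long (dish x), 14 mm thick (dish y, the way to pinch it), 22 mm high; 150 mm above the dish's origin, straight above its centre, so the dish hangs balanced from it. Same axes as the dish.
- dish_centre (a point): Point on the dish's axis 31 mm above its origin, where the ball's centre comes to rest. Same axes as the dish.
- scoop: Grey plastic scoop, 150 g, level on the table; origin under the trough's centre, x towards the open lip, z up. Trough 46 mm long, 56 wide, floor 4 thick, walls 30 to 34 high; front open but for a sill 2.5 mm above the floor: tipped lip-down past about 30 degrees, the ball rolls out. Behind it (x = -85 mm) an upright handle post 24 mm (x) by 14 mm (y, pinch this way), 100 mm high.
- scoop_grip (a point): Point on the axis of the scoop's handle post, 82 mm above the scoop's underside, 18 mm below the post's top, 85 mm behind the scoop's origin. Same axes as the scoop.
- scoop_lip (a point): Middle of the scoop's front edge at floor-top height: 23 mm ahead of the scoop's origin, 4 mm above its underside. Same axes as the scoop.
- ball_center (a point): Centre of the loose steel tea ball, 40 mm diameter, 60 g nominal. It starts in the scoop's trough and is free to roll.
- ramekin: Small white ramekin, 72 mm across, 45 mm high; origin under its centre. Leave it alone.
- jar: Amber glass jar with steel lid, 60 mm across, 100 mm high; origin under its centre. Leave it alone.
- mug: White mug, 76 mm across, 85 mm high; origin under its centre. Leave it alone.
- sauce: Green glass bottle, 56 mm across, 150 mm high; origin under its centre. Leave it alone.
- can: Steel can, 68 mm across, 85 mm high; origin under its centre. Leave it alone.
- spatula: Kitchen spatula lying on the table. Leave it alone.
- pot: Small steel pot with two side handles, 110 mm across, 70 mm high; origin under its centre. Leave it alone.

How it is judged:
On the way, in this order (a step that is already met when the one before it is completed fails the run):
1. the scoop, lifted, is tipped to at least 30 degrees at the dish (angle between scoop's own z axis and vertical above 0.52 rad and horizontal distance between scoop_lip and dish below 0.09 m and height (world z) of scoop_lip above 0.035 m), for 0.1 s.
2. the ball rests in the middle of the dish on its mat and the scoop stands level on the table, let go (distance between ball_center and dish_centre below 0.02 m and angle between scoop's own z axis and vertical below 0.08 rad and height (world z) of scoop below 0.008 m and contact force between the fingers and scoop below 0.1 N and height (world z) of dish below 0.012 m), for 0.3 s.
3. the dish is lifted off the mat, not yet turned, ball in the middle (height (world z) of dish above 0.02 m and angle between the x axis of dish and the x axis of mat, either way round below 0.6 rad and distance between ball_center and dish_centre below 0.025 m and contact force between the fingers and dish above 1 N), for 0.1 s.
At the end, for the whole second after the job is handed in: Dish held steady in the gripper, underside 50-140 mm above the table, within 40 mm of over the mat's centre, level within 5 deg, grip across the mat's long side within 9 deg, ball within 20 mm of the dish's middle; scoop level on the bare table, off the mat, untouched (height (world z) of dish between 0.05 and 0.14 m and horizontal distance between dish and mat below 0.04 m and angle between the x axis of dish and the y axis of mat, either way round below 0.16 rad and angle between dish's own z axis and vertical below 0.09 rad and distance between ball_center and dish_centre below 0.02 m and linear speed of dish below 0.03 m/s and angular speed of dish below 0.15 rad/s and contact force between the fingers and dish above 1 N and angle between scoop's own z axis and vertical below 0.08 rad and height (world z) of scoop below 0.008 m and contact force between each of the arm, the fingers and scoop below 0.1 N and contact force between scoop and mat below 0.1 N and contact force between scoop and dish below 0.1 N); the arm keeps its last pose, push and grip.
It fails at once if the ball is touched by the fingers (contact force between the fingers and ball above 0.3 N).
It fails at once if the scoop is tipped beyond 63 degrees (angle between scoop's own z axis and vertical above 1.1 rad).
It fails at once if the lifted dish tips more than 11 degrees (height (world z) of dish above 0.015 m and angle between dish's own z axis and vertical above 0.2 rad).
It fails at once if the ball is not in the middle (30 mm) of the lifted dish (height (world z) of dish above 0.02 m and distance between ball_center and dish_centre above 0.03 m).
It fails at once if a bystander is moved by more than 30 mm (distance of any of ramekin, jar, mug, sauce, can, spatula, pot from where it was at the start of the episode above 0.03 m).
It also fails if it takes over 72 s, if anything falls off the work surface, if the arm or the gripper's body presses on something with over 40 N, if the wrist force passes 120 N, or if a joint passes its speed limit or range.

## Working session

There is one attempt and no reset: what is moved stays moved. The work goes in short steps, Python scripts to look and compute and a tool call to move; the robot and the scene stay as the last step left them, time stands still between calls to the robot, and variables do not carry over. Pictures are saved under pics/ and viewed, and the job is handed in when it is done.

Besides the shell and the picture viewer there is one more tool, called after "Request:" in YAML: its name, and indented under it one key for each argument. move_arm: Moves the arm, as the interface text tells. Its arguments: {"type":"object","properties":{"linear":{"type":"array","items":{"type":"array","items":{"type":"number"}}},"twist":{"type":"array","items":{"type":"array","items":{"type":"number"}}},"grip":{"type":"number"},"force":{"type":"number"}},"required":["linear","twist"]}

```bash
ls; mkdir -p pics
python3 - <<'E'
from plant import *
import cv2,pickle
s=get_state();print(s)
for n in("scene","top"):
    c=read_camera(n);pickle.dump(c,open(f"{n}0.pkl","wb"));cv2.imwrite(f"pics/{n}0.png",c["img"]);print(n,c["fx"],c["fy"],c["cx"],c["cy"],c["dist"],c["rvec"],c["tvec"])
E
```

```text
pics
{'time': 0.0, 'qpos': array([ 1.18699171e+00,  2.87173881e-01,  1.57821867e+00,  9.15692370e-06,
        1.27859894e+00, -1.49981591e-01]), 'dq': array([-2.11832640e-03, -2.53509033e-04, -2.76315940e-04, -5.72926873e-05,
        9.45957517e-05,  1.47831130e-03]), 'joint_efforts': array([-7.52223150e-04, -4.05984879e+01, -2.92622602e+01, -2.36580499e-04,
        5.91529024e-03,  2.25872888e-06]), 'eef_pos': array([0.15610513, 0.65602733, 0.23791912]), 'tcp_rot': array([ 1.16646594e-01,  9.93172761e-01, -1.15579879e-03, -3.20557710e-04]), 'contact_force': array([-0.80608155, -0.04581288, -0.16583313]), 'wrist_torque': array([-0.01413549, -0.04890625, -0.0072858 ]), 'opening': 1.0000339420567286}
scene 365.2060003486453 365.2060003486453 255.305005078049 190.77791797922544 [-0.011964  0.        0.        0.        0.      ] [ 0.65954322  2.48537686 -1.35109287] [ 0.51858282 -0.0674027   1.64583602]
top 360.4552141952444 360.4552141952444 257.5446904212549 192.21219068677092 [-0.00913871  0.          0.          0.          0.        ] [ 2.19215119 -2.16587346  0.12974542] [-0.04287019  0.56805236  1.22728809]
```

View pics/scene0.png

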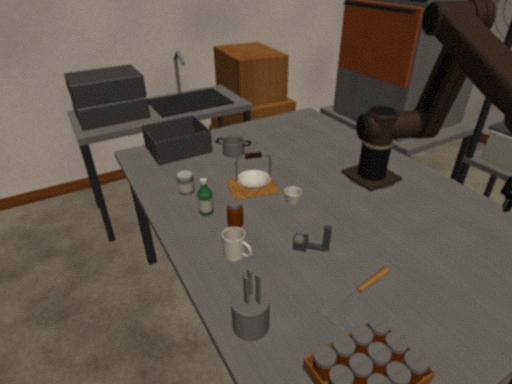

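View pics/top0.png

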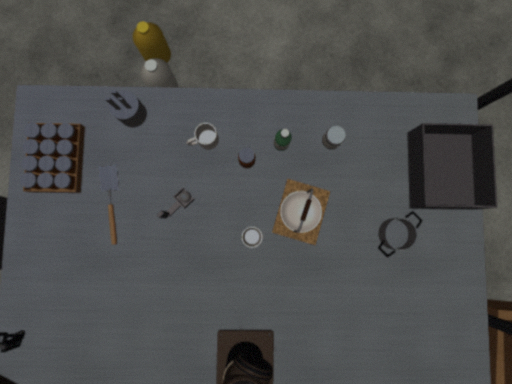

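Top view: robot base at the bottom (~245,360), scoop around (178,205) with its handle lower left, and the dish on the mat around (301,211). The ramekin is at (252,237) and the jar at (247,158). I'll zoom in and build a point cloud.

```bash
cat > h.py <<'E'
import cv2,pickle,numpy as np
def pts(c):
    K=np.array([[c["fx"],0,c["cx"]],[0,c["fy"],c["cy"]],[0,0,1]]);h,w=c["depth"].shape
    v,u=np.mgrid[:h,:w]
    n=cv2.undistortPoints(np.stack([u,v],-1).reshape(-1,1,2).astype(np.float64),K,np.array(c["dist"])).reshape(h,w,2)
    R=cv2.Rodrigues(np.array(c["rvec"]))[0];d=c["depth"].astype(float)
    P=np.dstack([n*d[...,None],d])
    return (P-np.array(c["tvec"]).reshape(3))@R
def proj(c,X):
    K=np.array([[c["fx"],0,c["cx"]],[0,c["fy"],c["cy"]],[0,0,1]])
    return cv2.projectPoints(np.array(X,float).reshape(-1,1,3),np.array(c["rvec"],float),np.array(c["tvec"],float),K,np.array(c["dist"]))[0].reshape(-1,2)
E
python3 - <<'E'
from h import *
c=pickle.load(open("top0.pkl","rb"));P=pts(c)
i=c["img"]
a=cv2.resize(i[170:235,145:215],None,fx=8,fy=8,interpolation=cv2.INTER_CUBIC)
cv2.imwrite("pics/a.png",np.clip(a*1.8,0,255))
a=cv2.resize(i[165:255,230:340],None,fx=6,fy=6,interpolation=cv2.INTER_CUBIC)
cv2.imwrite("pics/b.png",np.clip(a*1.5,0,255))
np.set_printoptions(precision=3,suppress=True,linewidth=250)
print("table z",np.median(P[250:300,150:200,2]))
z=(P[180:225,155:200,2]*1000).round().astype(int)
for r in z: print(' '.join('%3d'%v for v in r))
for n,(u,v) in dict(ram=(252,237),jar=(247,158),mug=(207,132),sauce=(284,134),can=(336,135),pot=(398,234),sp=(112,200)).items(): print(n,P[v,u])
E
```

```text
table z -0.001071847467959428
  1   3  -2  -1  -6  -2  -1  -1  -1   2  -6   0   1  -2   1  -2  -2   1   2  -7   2  -2   1  -1  -1   0  -3   3  -3  -6  -1   3  -1   0  -4   3  -2  -2   0  -2   1  -4   1   1   0
  2  -5   2   1  -4  -3  -4   0   2   0  -1   1   2   4   0  -3   0  -3   3  -6  -1  -3 1278  -2  -1  -1  -2   1   1   3 1278  -3   0  -3  -1  -2  -1  -4  -2  -5  -3   0  -1   1  -4
 -1   2  -2  -1   1   1  -2  -2  -3  -2  -3  -5   2  -1  -7   5  -5   0  -3  -4  -4  -2  -3  -3   0  -2   0   1   0   0   0   4   0  -9   0  -1   0  -4  -1  -2  -5 1278   2   2  -1
  3   2   1  -1   1  -4   2   1   0  -4   0   0   2  -2  -2  -3   3  -3   0  -1  -2   8  -2  -3  -1  -2   1   1   2   1  -3   2  -4  -3   0  -2   0  -3  -2   4   3   3  -4  -2   1
 -4  -2  -1   4  -2   1   1  -2  -5   2   1  -1   0   2  -6   5  -3   6  -1   0  -1  -5   0  -1   3   1   0  -2  -2  -1   0   0  -1   3  -2  -2   5   4   2  -2  -1  -3   1  -3  -3
 -6  -2   0  -3  -4   1  -2   0  -2   1  -1  -5  -2  -4  -3  -2  -4   1  -2  -5   1  -2  -3   1  -4   0   1  -1  -3  -2   3   3   0   4  -1   1  -1   2   0  -6   2   3
[... 6648 characters left out ...]
 0  -3  -3  -2  -5  -1   1   2   0   2
  0  -2   3  -1  -4  -1  -2   3  -4   0  -3  -4   1   1   1  -4  -6  -4  -2  -3  -1  -3  -1  -2  -1  -2  -3  -2   0  -2   1  -5   0  -1   3  -2  -1   2  -1   2   1  -1  -5  -2  -1
 -4   2   1   1  -1  -2   3   0  -1   2   3  -3   1   0  -2  -1  -1   1   0  -2  -4  -2   3  -4  -1   1   4  -2  -5   3  -2  -6  -3  -4   3   1   4  -2  -3   5  -2  -1  -1  -8  -3
ram [ 0.413 -0.019  0.009]
jar [0.675 0.002 0.101]
mug [0.787 0.148 0.005]
sauce [ 0.745 -0.117  0.149]
can [ 0.762 -0.3    0.083]
pot [ 0.429 -0.535  0.007]
sp [ 0.537  0.479 -0.003][ WARN:0@0.077] global loadsave.cpp:1063 imwrite_ Unsupported depth image for selected encoder is fallbacked to CV_8U.
```

Run:
```python
from h import *
np.set_printoptions(precision=3,suppress=True,linewidth=250)
c=pickle.load(open("top0.pkl","rb"));P=pts(c);i=c["img"].astype(int)
s=np.s_[165:255,260:345]
z=(P[s][...,2]*1000).round().astype(int)[18:75,10:70]
for r in z: print(' '.join('%3d'%v for v in r))
```

```text
1  -4  -5   0   5   2  -4  -2  -2  -2  -1   3   0   0  -2  -1   0   6   6   1   4   3   3   4   4   4  -1   2   1   2   4   2   3  -3  -1   1   2   2   6   2   0  -3   0  -4  -2  -2   2   1  -2  -4  -3  -1   2  -2   2  -1   0  -1  -4  -2
 -3   0   2  -1  -2   0   0  -4   1  -6   1   2  -2   1   1   0   6   6   8  -1   5   0   4  -1   6   1   2   0  -1   2   5   6   0  -1   6   7   2  -2   0   3  -3   3   1   1  -2  -6  -1   1   2   1  -3  -2  -1  -2  -2   0   1  -5   0   3
  0  -2   5   2   0   0  -1   0  -1  -4   3  -2  -2   1   1  -1   4   3   7   3   2   6   4   2   3   4   7  10   9   1   3   5   3   9   8  -1   0   2   2   6  -1  -1   0  -4  -2  -5  -3   0   0  -1   1   2   1  -4   0   3  -1  -1  -2  -2
 -1   1   1  -5  -4  -2  -2   4   3  -4   2   0   0  -2   3   1   0   1   1   4   5   4   1   6  11  -1   4   5   2   4   2   7   3   6   3   4   8   3   5  -3   5   2  -3  -3   4  -2  -3  -1   1  -2  -2   0   0  -2  -2  -2  -4   0   1   0
 -3  -2   0  -5  -4   5   1   1  -9   3  -2  -2   0   0  -2   6   3   6   2   0   7  -2   3   4  -5   2   7   3   4   2   7   8   5   1   6  -
[... 11894 characters left out ...]
   1  -1  -1   0   0   1  -2   0   1  -3  -2   0   1   0   1   7   2   4   2   5   3   4  -2   4   4   5   3   2  -1   2   3   5   3   6   2   2  10   3   4   9   0   3  -1   1  -3   1   2   3   0  -7   2   0  -2  -6  -2
 -1  -3   3  -2   0   7  -7   2   2  -5   1  -5   3  -3  -2  -2  -2  -2  -4  -3  -4  -2   4   4   3   1   2   0   4   1   0   3   2   5   0   3   7   0   5   1   4   3   5   1   4   4   3   1   1  -1   0   2   3   0   1   2   2  -2   0   0
 -4   2  -3   1   4  -5  -1  -3  -2   1   4   3  -4  -4   5   1   0  -1  -2  -3   2   0  -6   0  -2   4   4   3  -2   7   2   7   3   3   3   5   0  -1  -1   6   4   3   5   6   4   5   5   0   5  -5  -2   1  -2  -3  -1  -1  -1  -2  -4  -3
```

Depth is good. Now fitting the poses.

```bash
cat > meas.py <<'E'
from h import *
from scipy.optimize import least_squares
np.set_printoptions(precision=4,suppress=True,linewidth=200)
def reg(P,box,zl,zh):
    m=np.zeros(P.shape[:2],bool);m[box]=1
    return P[m&(P[...,2]>zl)&(P[...,2]<zh)]
def ang(p):
    q=p[:,:2]-p[:,:2].mean(0);w,v=np.linalg.eigh(q.T@q);return v[:,1]
E
cat > m0.py <<'E'
from meas import *
c=pickle.load(open("top0.pkl","rb"));P=pts(c);i=c["img"]
D=np.s_[170:250,265:340]
g=reg(P,D,.159,.18);print("grip",g.mean(0),len(g)); 
a=ang(g);print("dir deg",np.degrees(np.arctan2(a[1],a[0])))
r=cv2.minAreaRect((g[:,:2]*1000).astype(np.float32));print(r)
bar=reg(P,D,.143,.18);a=ang(bar);print("arch dir",np.degrees(np.arctan2(a[1],a[0])),bar.mean(0))
rim=reg(P,D,.036,.055)
f=least_squares(lambda x:np.hypot(*(rim[:,:2]-x[:2]).T)-.068,rim.mean(0)[:2],loss='soft_l1',f_scale=.004);print("dish c",f.x)
# mat by colour
hsv=cv2.cvtColor(i,cv2.COLOR_BGR2HSV);m=np.zeros(i.shape[:2],bool);m[D]=1
m&=(hsv[...,1]>90)&(P[...,2]<.02)
q=P[m][:,:2]*1000;print(m.sum());print("mat",cv2.minAreaRect(q.astype(np.float32)))
lo=np.percentile(q,[1,99],0);print(lo)
S=np.s_[180:225,155:200]
p=reg(P,S,.09,.11);r=cv2.minAreaRect((p[:,:2]*1000).astype(np.float32));print("post",p.mean(0),r,len(p))
b=P[192:202,180:190].reshape(-1,3);b=b[(b[:,2]>.03)&(b[:,2]<.05)]
f=least_squares(lambda x:np.linalg.norm(b-x,axis=1)-.02,b.mean(0)-[0,0,.02]);print("ball",f.x)
sc=P[S].reshape(-1,3);sc=sc[(sc[:,2]>.02)&(sc[:,2]<.045)]
print("trough", cv2.minAreaRect((sc[:,:2]*1000).astype(np.float32)))
E
python3 m0.py
```

```text
grip [ 0.5015 -0.1836  0.1638] 109
dir deg 161.238770569127
((496.2160339355469, -181.88943481445312), (14.094334602355957, 91.81382751464844), 71.09358215332031)
arch dir 161.5628939537397 [ 0.5011 -0.1831  0.1601]
dish c [ 0.5023 -0.1839]
984
mat ((505.29998779296875, -191.40097045898438), (157.8486328125, 197.9073028564453), 74.1462173461914)
[[ 397.4503 -284.5272]
 [ 612.9604  -95.9673]]
post [0.4861 0.2826 0.0977] ((486.3154296875, 282.6053161621094), (13.910298347473145, 22.943639755249023), 43.44353103637695) 34
ball [0.55   0.2167 0.0229]
trough ((522.3954467773438, 247.46051025390625), (56.527976989746094, 121.46752166748047), 45.34851837158203)
```

View pics/a.png

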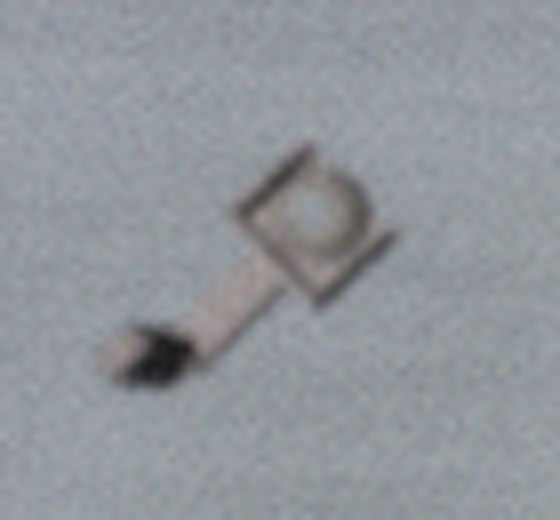

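View pics/b.png

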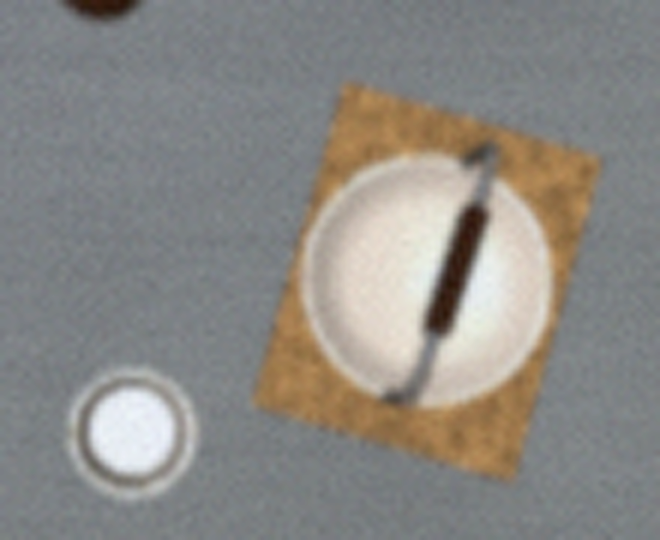

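Measured poses:
- **Scoop:** post at (0.486, 0.283), heading about -45.5°, so the trough is near (0.546, 0.222). The ball fit at (0.550, 0.217, 0.023) agrees with that.
- **Dish:** centre (0.502, -0.184), x-axis at about -18.6°.
- **Mat:** centre (0.505, -0.191), x-axis at -15.9°, size 198x158, which matches the given dimensions.

Next I move above the post.

Request:
move_arm:
  linear:
    - [0.022, -0.025, 0]
    - [0.022, -0.025, 0]
    - [0.022, -0.025, 0]
    - [0.022, -0.025, 0]
    - [0.022, -0.025, 0]
    - [0.022, -0.025, 0]
    - [0.022, -0.025, 0]
    - [0.022, -0.025, 0]
    - [0.022, -0.025, 0]
    - [0.022, -0.025, 0]
    - [0.022, -0.025, 0]
    - [0.022, -0.025, 0]
    - [0.022, -0.025, 0]
    - [0.022, -0.025, 0]
    - [0.022, -0.023, 0]
    - [0, 0, 0]
    - [0, 0, 0]
  twist:
    - [0, 0, -2.15]
    - [0, 0, -2.15]
    - [0, 0, -2.15]
    - [0, 0, -2.15]
    - [0, 0, -2.15]
    - [0, 0, -2.15]
    - [0, 0, -2.15]
    - [0, 0, -2.15]
    - [0, 0, -2.15]
    - [0, 0, -2.15]
    - [0, 0, -2.15]
    - [0, 0, -2.15]
    - [0, 0, -2.15]
    - [0, 0, -2.15]
    - [0, 0, -2.15]
    - [0, 0, 0]
    - [0, 0, 0]
  grip: 1
  force: 80

```text
time: 1.52
eef_pos: [0.4916, 0.2598, 0.2273]
tcp_rot: [0.399, 0.917, -0.006, -0.006]
contact_force: [-0.3, 0.2, -0.4]
opening: 1.003
```

```bash
cat > d.py <<'E'
import sys
from plant import *
import numpy as np
from scipy.spatial.transform import Rotation as R
np.set_printoptions(precision=4,suppress=True)
# usage: d.py x y z yaw_of_tool_y tilt   (tilt about tool y axis after pointing down: scoop lip-down positive)
def target(yaw,tilt):
    y=np.radians(yaw); Y=np.array([np.cos(y),np.sin(y),0]); Z=np.array([0,0,-1.]); X=np.cross(Y,Z)
    B=R.from_matrix(np.column_stack([X,Y,Z]))
    return R.from_rotvec(np.radians(tilt)*Y)*B
if __name__=="__main__":
    x,y,z,yaw,tilt=map(float,sys.argv[1:6]);s=get_state()
    r=R.from_quat(s["tcp_rot"]);Yv=r.as_matrix()
    print("t",s["time"],"pos",s["eef_pos"],"tool y yaw",np.degrees(np.arctan2(Yv[1,1],Yv[0,1])),"z axis",Yv[:,2],"f",s["contact_force"],"op",s["opening"],"q",s["qpos"])
    print("lin",np.array([x,y,z])-s["eef_pos"],"twist",np.degrees((target(yaw,tilt)*r.inv()).as_rotvec()))
E
python3 d.py .486 .2826 .071 44.5 0
```

```text
t 1.5167 pos [0.4916 0.2598 0.2273] tool y yaw 42.982674755741094 z axis [-0.0152 -0.0074 -0.9999] f [-0.2651  0.2383 -0.4349] op 1.0026441628016374 q [ 0.3048  0.0445  1.8737 -0.0027  1.2402 -0.4445]
lin [-0.0056  0.0228 -0.1563] twist [ 0.4374 -0.8669  1.5196]
```

Request:
move_arm:
  linear:
    - [-0.003, 0.012, -0.02]
    - [-0.0026, 0.0108, -0.02]
    - [0, 0, -0.025]
    - [0, 0, -0.025]
    - [0, 0, -0.02]
    - [0, 0, 0]
  twist:
    - [0.2, -0.4, 0.8]
    - [0.2, -0.4, 0.7]
    - [0, 0, 0]
    - [0, 0, 0]
    - [0, 0, 0]
    - [0, 0, 0]

```text
time: 2.02
eef_pos: [0.4827, 0.2868, 0.1146]
tcp_rot: [0.384, 0.923, 0.001, 0.001]
contact_force: [-1.0, -0.6, -0.3]
opening: 1.0
```

```bash
python3 d.py .486 .2826 .071 44.5 0
cat > look.py <<'E'
import sys
from plant import *
from h import *
n,u0,u1,v0,v1,f,out=sys.argv[1:8];u0,u1,v0,v1,f=map(int,(u0,u1,v0,v1,f))
c=read_camera(n);pickle.dump(c,open("last_"+n+".pkl","wb"))
cv2.imwrite("pics/"+out+".png",np.clip(cv2.resize(c["img"][v0:v1,u0:u1],None,fx=f,fy=f,interpolation=cv2.INTER_CUBIC)*1.6,0,255).astype(np.uint8))
E
python3 look.py scene 260 370 180 270 6 s1
```

```text
t 2.0167 pos [0.4827 0.2868 0.1146] tool y yaw 44.827129233970076 z axis [ 0.0022  0.002  -1.    ] f [-0.9621 -0.6112 -0.2518] op 1.0001459507184818 q [ 0.355   0.1746  1.9543  0.0013  1.01   -0.4281]
lin [ 0.0033 -0.0042 -0.0436] twist [-0.1117  0.1245 -0.3271]
```

View pics/s1.png

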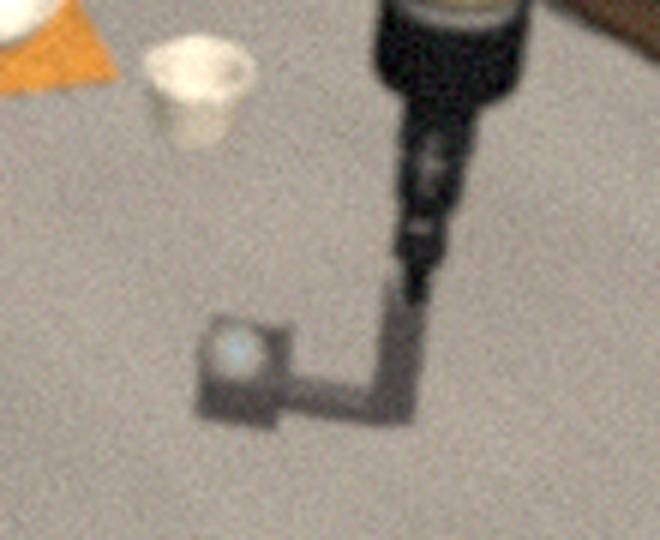

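The fingers stand just above the post, in line with it, with the ball in the trough at crop (240,350). I go down slowly.

Request:
move_arm:
  linear:
    - [0.003, -0.004, -0.012]
    - [0, 0, -0.012]
    - [0, 0, -0.01]
    - [0, 0, -0.006]
    - [0, 0, 0]
    - [0, 0, 0]
  twist:
    - [0, 0, -0.3]
    - [0, 0, 0]
    - [0, 0, 0]
    - [0, 0, 0]
    - [0, 0, 0]
    - [0, 0, 0]

```text
time: 2.57
eef_pos: [0.489, 0.2853, 0.0778]
tcp_rot: [0.386, 0.923, 0.005, 0.004]
contact_force: [-0.3, -0.0, -0.0]
opening: 1.001
```

```bash
python3 d.py .486 .2826 .071 44.5 0
```

```text
t 2.5667 pos [0.489  0.2853 0.0778] tool y yaw 44.64922660161299 z axis [ 0.0121  0.0058 -0.9999] f [-0.3473 -0.0026 -0.0214] op 1.0009919019152114 q [ 0.3484  0.2325  1.9647  0.0017  0.931  -0.4319]
lin [-0.003  -0.0027 -0.0068] twist [-0.3343  0.6931 -0.1476]
```

Request:
move_arm:
  linear:
    - [-0.0025, -0.0025, -0.006]
    - [0, 0, 0]
    - [0, 0, 0]
    - [0, 0, 0]
  twist:
    - [-0.33, 0.69, -0.1]
    - [0, 0, 0]
    - [0, 0, 0]
    - [0, 0, 0]

```text
time: 2.9
eef_pos: [0.4874, 0.2827, 0.0726]
tcp_rot: [0.387, 0.922, 0.0, 0.0]
contact_force: [-0.6, 0.3, 0.4]
opening: 0.998
```

```bash
python3 d.py .486 .2826 .071 44.5 0
```

```text
t 2.9 pos [0.4874 0.2827 0.0726] tool y yaw 44.51056559596189 z axis [ 0.001   0.0003 -1.    ] f [-0.589   0.3031  0.4076] op 0.9975138630515246 q [ 0.3456  0.241   1.9658 -0.0001  0.9337 -0.4312]
lin [-0.0014 -0.0001 -0.0016] twist [-0.0168  0.0587 -0.0106]
```

Good. Closing.

Request:
move_arm:
  linear:
    - [0, 0, 0]
    - [0, 0, 0]
    - [0, 0, 0]
    - [0, 0, 0]
    - [0, 0, 0]
    - [0, 0, 0]
    - [0, 0, 0]
    - [0, 0, 0]
    - [0, 0, 0]
    - [0, 0, 0]
  twist:
    - [0, 0, 0]
    - [0, 0, 0]
    - [0, 0, 0]
    - [0, 0, 0]
    - [0, 0, 0]
    - [0, 0, 0]
    - [0, 0, 0]
    - [0, 0, 0]
    - [0, 0, 0]
    - [0, 0, 0]
  grip: 0
  force: 80

```text
time: 3.73
eef_pos: [0.4883, 0.283, 0.074]
tcp_rot: [0.387, 0.922, 0.001, 0.001]
contact_force: [-0.1, -0.6, 0.3]
opening: 0.152
```

```bash
python3 d.py .486 .2826 .071 44.5 0
```

```text
t 3.7333 pos [0.4883 0.283  0.074 ] tool y yaw 44.4957104394831 z axis [ 0.0035  0.0013 -1.    ] f [-0.102  -0.6121  0.2897] op 0.1516501029686037 q [ 0.3455  0.2394  1.9646  0.0001  0.9339 -0.4312]
lin [-0.0023 -0.0004 -0.003 ] twist [-0.0767  0.1981  0.0044]
```

Gripped: 0.152*85 ≈ 13 mm. Lifting gently.

Request:
move_arm:
  linear:
    - [0, 0, 0.003]
    - [0, 0, 0.007]
    - [0, 0, 0.01]
    - [0, 0, 0.012]
    - [0, 0, 0.012]
    - [0, 0, 0.012]
    - [0, 0, 0.012]
    - [0, 0, 0.01]
    - [0, 0, 0.008]
    - [0, 0, 0.005]
    - [0, 0, 0.002]
    - [0, 0, 0]
  twist:
    - [0, 0, 0]
    - [0, 0, 0]
    - [0, 0, 0]
    - [0, 0, 0]
    - [0, 0, 0]
    - [0, 0, 0]
    - [0, 0, 0]
    - [0, 0, 0]
    - [0, 0, 0]
    - [0, 0, 0]
    - [0, 0, 0]
    - [0, 0, 0]

```text
time: 4.73
eef_pos: [0.4866, 0.2828, 0.1785]
tcp_rot: [0.387, 0.922, 0.002, 0.001]
contact_force: [-0.0, 0.0, -2.1]
opening: 0.15
```

```bash
python3 d.py .486 .2826 .171 44.5 0;python3 look.py scene 260 370 160 250 6 s2
```

```text
t 4.7333 pos [0.4866 0.2828 0.1785] tool y yaw 44.49666260605875 z axis [ 0.0041  0.0023 -1.    ] f [-0.0118  0.0017 -2.0612] op 0.14970805680948526 q [ 0.3459  0.0968  1.9119  0.0009  1.1283 -0.4311]
lin [-0.0006 -0.0002 -0.0075] twist [-0.1334  0.2337  0.0035]
```

View pics/s2.png

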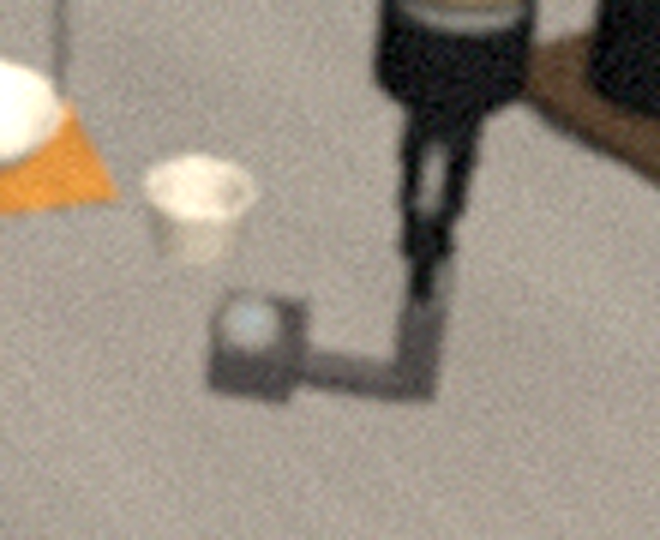

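Lifted level; load 2.06 N ≈ 210 g, so the ball is aboard. I carry it towards the dish's +y side, turning -63° on the way.

Request:
move_arm:
  linear:
    - [0.0005, -0.002, 0.0005]
    - [0.001, -0.004, 0.001]
    - [0.0015, -0.006, 0.001]
    - [0.002, -0.008, 0.001]
    - [0.0025, -0.0095, 0.001]
    - [0.0025, -0.0095, 0.001]
    - [0.0025, -0.0095, 0]
    - [0.0025, -0.0095, 0]
    - [0.0025, -0.0095, 0]
    - [0.0025, -0.0095, 0]
    - [0.0025, -0.0095, 0]
    - [0.0025, -0.0095, 0]
    - [0.0025, -0.0095, 0]
    - [0.0025, -0.0095, 0]
    - [0.0025, -0.0095, 0]
    - [0.0025, -0.0095, 0]
    - [0.0025, -0.0095, 0]
    - [0.0025, -0.0095, 0]
  twist:
    - [0, 0, -0.4]
    - [0, 0, -0.8]
    - [0, 0, -1.2]
    - [0, 0, -1.6]
    - [0, 0, -1.9]
    - [0, 0, -1.9]
    - [0, 0, -1.9]
    - [0, 0, -1.9]
    - [0, 0, -1.9]
    - [0, 0, -1.9]
    - [0, 0, -1.9]
    - [0, 0, -1.9]
    - [0, 0, -1.9]
    - [0, 0, -1.9]
    - [0, 0, -1.9]
    - [0, 0, -1.9]
    - [0, 0, -1.9]
    - [0, 0, -1.9]

```text
time: 6.28
eef_pos: [0.5284, 0.1123, 0.1803]
tcp_rot: [0.639, 0.77, -0.001, -0.001]
contact_force: [0.5, 0.2, -2.4]
opening: 0.153
```

```bash
python3 d.py .5626 -.004 .19 -18.6 0
```

```text
t 6.2833 pos [0.5284 0.1123 0.1803] tool y yaw 10.621383360911082 z axis [-0.0027  0.0008 -1.    ] f [ 0.5209  0.175  -2.3828] op 0.1527167353245574 q [ 0.0212  0.0484  1.96    0.0009  1.1359 -0.1646]
lin [ 0.0342 -0.1163  0.0097] twist [ -0.0839  -0.1384 -29.2213]
```

Request:
move_arm:
  linear:
    - [0.0028, -0.0095, 0.001]
    - [0.0028, -0.0095, 0.001]
    - [0.0028, -0.0095, 0.001]
    - [0.0028, -0.0095, 0.001]
    - [0.0028, -0.0095, 0.001]
    - [0.0028, -0.0095, 0.001]
    - [0.0028, -0.0095, 0.001]
    - [0.0025, -0.0085, 0.001]
    - [0.002, -0.0075, 0]
    - [0.002, -0.006, 0]
    - [0.0015, -0.004, 0]
    - [0.001, -0.002, 0]
    - [0, -0.001, 0]
    - [0, 0, 0]
    - [0, 0, 0]
  twist:
    - [0, 0, -2.3]
    - [0, 0, -2.3]
    - [0, 0, -2.3]
    - [0, 0, -2.3]
    - [0, 0, -2.3]
    - [0, 0, -2.3]
    - [0, 0, -2.3]
    - [0, 0, -2.2]
    - [0, 0, -2]
    - [0, 0, -1.6]
    - [0, 0, -1.2]
    - [0, 0, -0.8]
    - [0, 0, -0.4]
    - [0, 0, 0]
    - [0, 0, 0]

```text
time: 7.53
eef_pos: [0.5608, 0.0038, 0.1894]
tcp_rot: [0.802, 0.597, 0.0, -0.001]
contact_force: [-0.5, -0.8, -2.1]
opening: 0.149
```

```bash
python3 d.py .5505 -.040 .19 -18.6 0;python3 look.py scene 190 330 140 240 5 s3;python3 look.py top 225 345 150 250 6 t3
```

```text
t 7.5333 pos [0.5608 0.0038 0.1894] tool y yaw -16.6816231335296 z axis [-0.0006  0.0018 -1.    ] f [-0.4675 -0.7845 -2.0687] op 0.14865890906888488 q [-0.1749  0.0834  1.905   0.0019  1.1541  0.1154]
lin [-0.0103 -0.0438  0.0006] twist [-0.1065 -0.0328 -1.9183]
```

View pics/s3.png

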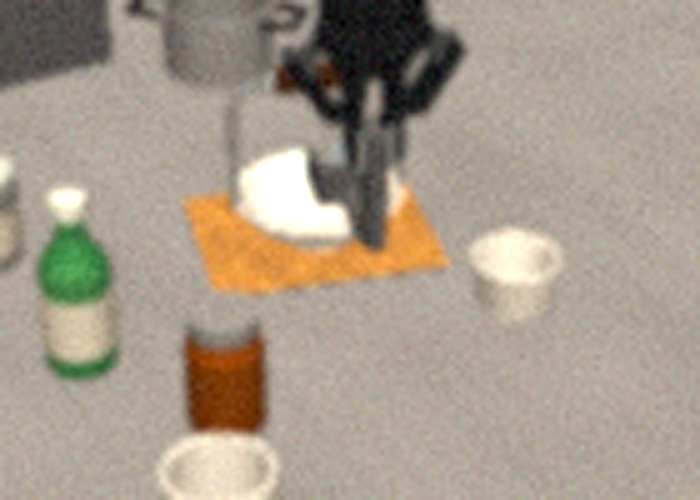

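View pics/t3.png

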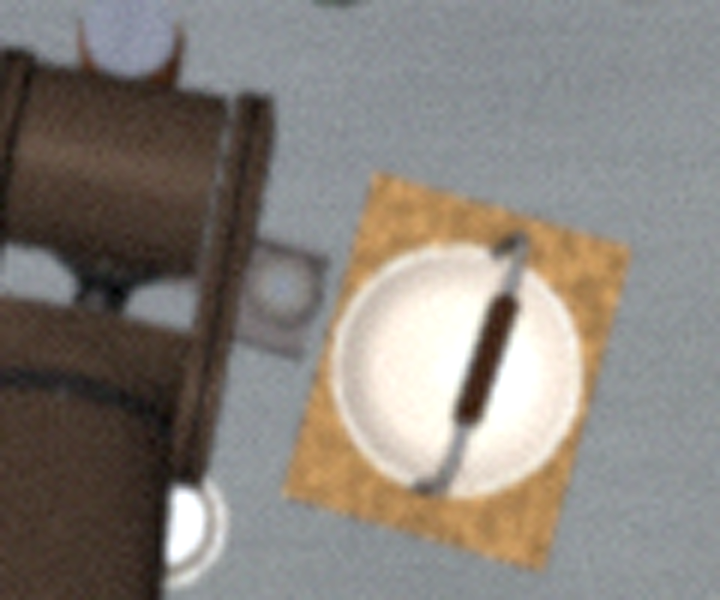

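Top view: the scoop is level with the ball in it, at crop (285,290), and its lip faces the dish. I check the lip against the kinematics.

Run:
```python
from meas import *
c=pickle.load(open("last_top.pkl","rb"));P=pts(c)
a=np.radians(-106.7);h=np.array([np.cos(a),np.sin(a)]);l=np.array([-h[1],h[0]])
t=np.array([.5608,.0038])
for off in(-28,0,28):
    X=[*(t+.107*h+off/1000*l),.1194];u=proj(c,[X])[0];print(X,u,((u-[225,150])*6).round())
p=P[185:215,262:285].reshape(-1,3);p=p[(p[:,2]>.1)&(p[:,2]<.17)]
q=(p[:,:2]-t);print("fwd max",np.percentile(q@h,[50,95,98,100]),"lat",np.percentile(q@l,[1,99]))
b=p[(p[:,2]>.142)&(abs(q@l)<.012)]
f=least_squares(lambda x:np.linalg.norm(b-x,axis=1)-.02,b.mean(0)-[0,0,.02],loss='soft_l1',f_scale=.003);print("ball",f.x,len(b),(f.x[:2]-t)@h,(f.x[:2]-t)@l)
m=reg(P,np.s_[175:222,262:285],.1,.135); qq=m[:,:2]-t; k=(qq@h>.095); print("z near lip",np.median(m[k][:,2]),k.sum())
```

```text
[np.float64(0.5032333945204119), np.float64(-0.09064091239265676), 0.1194] [274.8334 209.8057] [299. 359.]
[np.float64(0.5300524243760808), np.float64(-0.09868700694844869), 0.1194] [277.3761 201.5276] [314. 309.]
[np.float64(0.5568714542317497), np.float64(-0.10673310150424062), 0.1194] [279.9062 193.2895] [329. 260.]
fwd max [0.0852 0.1039 0.105  0.1065] lat [-0.0281  0.0271]
ball [ 0.5394 -0.0809  0.1384] 84 0.08723759882722797 0.0038710313393254966
z near lip 0.11871107010430189 21
```

Matches within 1–2 mm. Moving to the pre-pour pose: lip 45 mm from the dish axis, at z≈0.07.

Request:
move_arm:
  linear:
    - [-0.0005, -0.0015, 0]
    - [-0.001, -0.003, -0.002]
    - [-0.001, -0.005, -0.004]
    - [-0.0015, -0.006, -0.005]
    - [-0.0015, -0.006, -0.006]
    - [-0.0015, -0.006, -0.007]
    - [-0.001, -0.006, -0.007]
    - [-0.001, -0.004, -0.006]
    - [-0.0005, -0.003, -0.005]
    - [0, -0.002, -0.003]
    - [0, -0.001, -0.002]
    - [0, 0, 0]
    - [0, 0, 0]
  twist:
    - [0, 0, -0.2]
    - [0, 0, -0.2]
    - [0, 0, -0.2]
    - [0, 0, -0.2]
    - [0, 0, -0.2]
    - [0, 0, -0.2]
    - [0, 0, -0.2]
    - [0, 0, -0.2]
    - [0, 0, -0.2]
    - [0, 0, 0]
    - [0, 0, 0]
    - [0, 0, 0]
    - [0, 0, 0]

```text
time: 8.72
eef_pos: [0.5485, -0.0439, 0.1354]
tcp_rot: [0.812, 0.583, -0.001, -0.002]
contact_force: [-0.6, -0.8, -2.7]
opening: 0.152
```

```bash
python3 d.py .5505 -.040 .14 -18.6 0;python3 d.py .546 -.053 .1525 -18.6 10
```

```text
t 8.7167 pos [ 0.5485 -0.0439  0.1354] tool y yaw -18.645292320817827 z axis [-0.0041  0.0028 -1.    ] f [-0.5657 -0.7668 -2.6881] op 0.15221669649810254 q [-0.2651  0.1263  1.966   0.0018  1.054   0.0595]
lin [0.002  0.0039 0.0046] twist [-0.1578 -0.2353  0.0455]
t 8.7167 pos [ 0.5485 -0.0439  0.1354] tool y yaw -18.645292320817827 z axis [-0.0041  0.0028 -1.    ] f [-0.5657 -0.7668 -2.6881] op 0.15221669649810254 q [-0.2651  0.1263  1.966   0.0018  1.054   0.0595]
lin [-0.0025 -0.0091  0.0171] twist [ 9.3189 -3.4279  0.0215]
```

Request:
move_arm:
  linear:
    - [-0.0002, -0.001, 0.0025]
    - [-0.0004, -0.0015, 0.0035]
    - [-0.0005, -0.002, 0.0035]
    - [-0.0008, -0.0025, 0.003]
    - [-0.001, -0.003, 0.0025]
    - [-0.001, -0.003, 0.0025]
    - [-0.001, -0.0032, 0.002]
    - [-0.001, -0.0032, 0.002]
    - [-0.001, -0.0032, 0.002]
    - [-0.0006, -0.002, 0.001]
    - [0, 0, 0]
    - [0, 0, 0]
  twist:
    - [0.95, -0.32, 0]
    - [1.9, -0.64, 0]
    - [1.9, -0.64, 0]
    - [1.9, -0.64, 0]
    - [1.9, -0.64, 0]
    - [1.9, -0.64, 0]
    - [1.9, -0.64, 0]
    - [1.9, -0.64, 0]
    - [1.9, -0.64, 0]
    - [1.4, -0.48, 0]
    - [0, 0, 0]
    - [0, 0, 0]

```text
time: 9.72
eef_pos: [0.545, -0.0696, 0.17]
tcp_rot: [0.797, 0.579, 0.143, -0.094]
contact_force: [0.1, -0.5, -1.8]
opening: 0.155
```

```bash
python3 d.py .5408 -.0687 .1624 -18.6 20;python3 d.py .5348 -.0866 .1691 -18.6 30;python3 d.py .5282 -.1063 .1724 -18.6 40;python3 look.py top 225 345 150 250 6 t4
```

```text
t 9.7167 pos [ 0.545  -0.0696  0.17  ] tool y yaw -18.127507472981407 z axis [ 0.1186  0.3154 -0.9415] f [ 0.1305 -0.5286 -1.7718] op 0.15521920657332466 q [-0.4642  0.068   1.9877  0.3759  1.1508 -0.3165]
lin [-0.0042  0.0009 -0.0076] twist [ 0.5874  0.7396 -0.47  ]
t 9.7167 pos [ 0.545  -0.0696  0.17  ] tool y yaw -18.127507472981407 z axis [ 0.1186  0.3154 -0.9415] f [ 0.1305 -0.5286 -1.7718] op 0.15521920657332466 q [-0.4642  0.068   1.9877  0.3759  1.1508 -0.3165]
lin [-0.0102 -0.017  -0.0009] twist [10.0772 -2.4131 -0.3913]
t 9.7167 pos [ 0.545  -0.0696  0.17  ] tool y yaw -18.127507472981407 z axis [ 0.1186  0.3154 -0.9415] f [ 0.1305 -0.5286 -1.7718] op 0.15521920657332466 q [-0.4642  0.068   1.9877  0.3759  1.1508 -0.3165]
lin [-0.0168 -0.0367  0.0024] twist [19.5656 -5.5701 -0.3102]
```

View pics/t4.png

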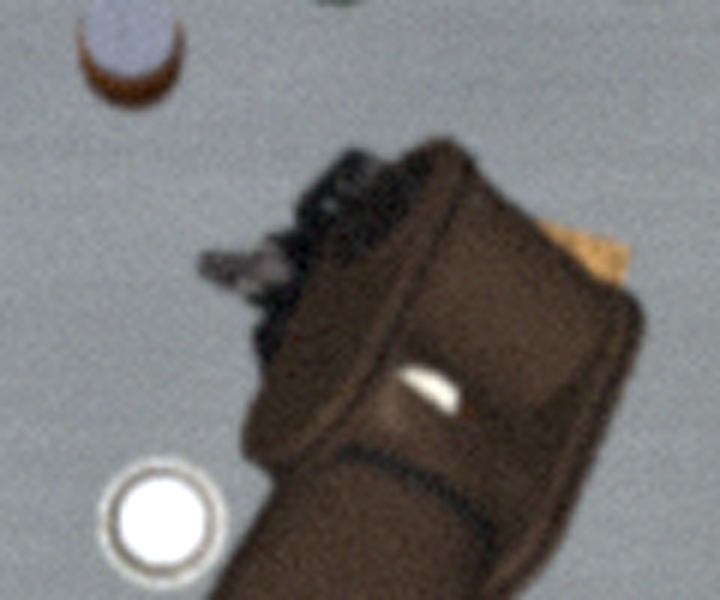

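```bash
python3 look.py scene 190 330 110 220 5 s4
```

```text
(no output)
```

View pics/s4.png

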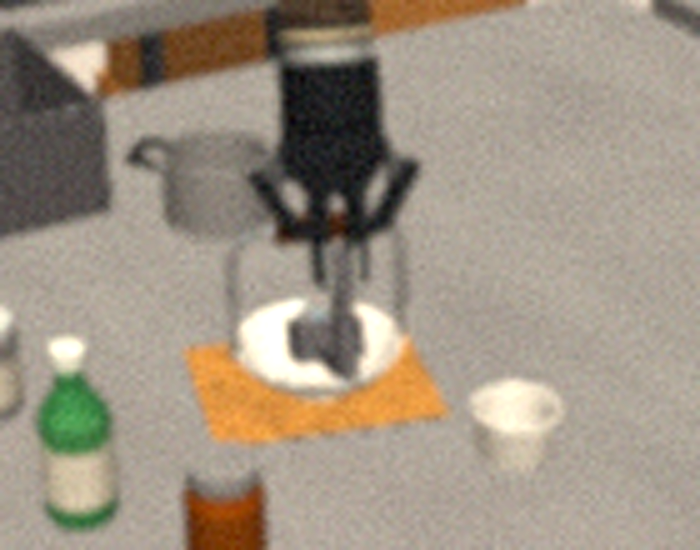

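Scene view: the scoop is inside the rim between the uprights, and the gripper body is clear above the crossbar. I keep tipping to about 40°.

Request:
move_arm:
  linear:
    - [-0.001, -0.0012, -0.001]
    - [-0.0014, -0.0026, -0.0005]
    - [-0.0014, -0.0028, 0]
    - [-0.0014, -0.003, 0]
    - [-0.0014, -0.003, 0]
    - [-0.0014, -0.003, 0]
    - [-0.0012, -0.003, 0]
    - [-0.0012, -0.003, 0]
    - [-0.0012, -0.003, 0]
    - [-0.0012, -0.003, 0]
    - [-0.0012, -0.003, 0]
    - [-0.0012, -0.003, 0]
    - [-0.0006, -0.001, 0]
    - [0, 0, 0]
    - [0, 0, 0]
    - [0, 0, 0]
  twist:
    - [0.8, -0.2, 0]
    - [1.5, -0.4, 0]
    - [1.5, -0.4, 0]
    - [1.5, -0.4, 0]
    - [1.5, -0.4, 0]
    - [1.5, -0.4, 0]
    - [1.5, -0.4, 0]
    - [1.5, -0.45, 0]
    - [1.5, -0.45, 0]
    - [1.5, -0.45, 0]
    - [1.5, -0.45, 0]
    - [1.5, -0.45, 0]
    - [1, -0.3, 0]
    - [0, 0, 0]
    - [0, 0, 0]
    - [0, 0, 0]

```text
time: 11.15
eef_pos: [0.5292, -0.1025, 0.1682]
tcp_rot: [0.758, 0.556, 0.277, -0.198]
contact_force: [-0.1, 0.8, -0.5]
opening: 0.156
```

```bash
python3 d.py .5282 -.1063 .1724 -18.6 40;python3 look.py scene 190 330 110 220 5 s5
```

```text
t 11.15 pos [ 0.5292 -0.1025  0.1682] tool y yaw -17.687937807707115 z axis [ 0.2003  0.6092 -0.7673] f [-0.0954  0.7675 -0.5176] op 0.15553164343030304 q [-0.6659  0.1381  2.0014  0.6677  1.3399 -0.6321]
lin [-0.001  -0.0038  0.0042] twist [ 0.2423  0.3704 -0.9116]
```

View pics/s5.png

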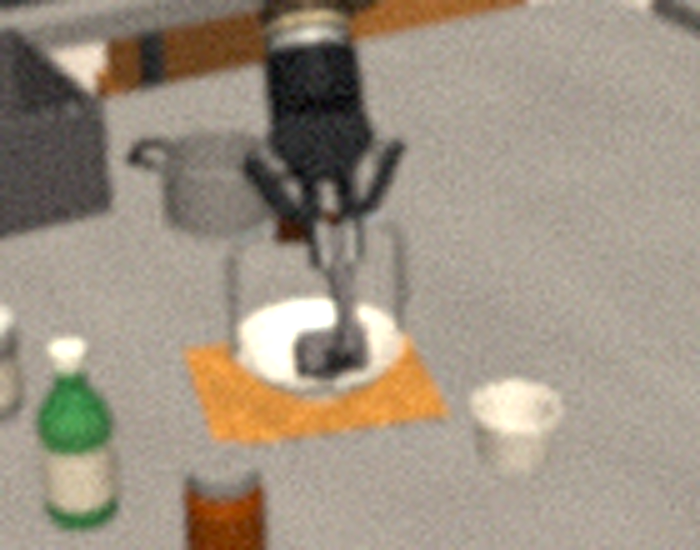

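Request:
move_arm:
  linear:
    - [0, 0, 0.001]
    - [0, 0, 0.001]
    - [0, 0, 0]
    - [0, 0, 0]
    - [0, 0, 0]
    - [0, 0, 0]
  twist:
    - [0, 0, 0]
    - [0, 0, 0]
    - [0, 0, 0]
    - [0, 0, 0]
    - [0, 0, 0]
    - [0, 0, 0]

```text
time: 11.7
eef_pos: [0.5298, -0.1013, 0.1715]
tcp_rot: [0.757, 0.557, 0.277, -0.198]
contact_force: [0.8, 0.5, -1.5]
opening: 0.154
```

```bash
python3 d.py .5282 -.1063 .1724 -18.6 40;python3 look.py scene 220 290 155 195 10 s6
```

```text
t 11.7 pos [ 0.5298 -0.1013  0.1715] tool y yaw -17.550302009910286 z axis [ 0.2001  0.6086 -0.7678] f [ 0.7581  0.5252 -1.4825] op 0.153708629104869 q [-0.6633  0.1332  1.9998  0.6671  1.3432 -0.6292]
lin [-0.0016 -0.005   0.0009] twist [ 0.3223  0.4643 -1.0489]
```

View pics/s6.png

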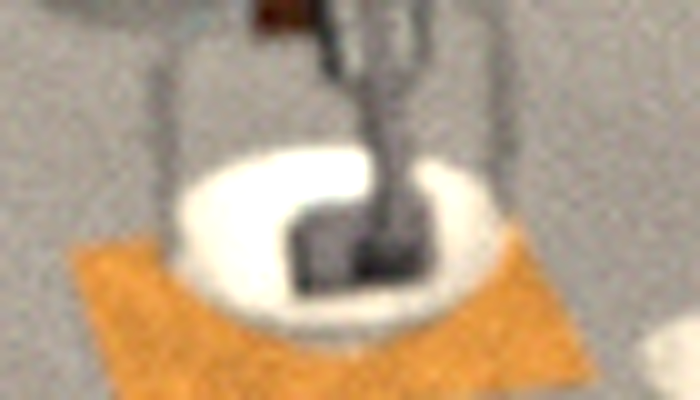

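The wrist load is now 1.5 N ≈ 150 g, so the ball has left the scoop. I raise, back away and bring the scoop level.

Request:
move_arm:
  linear:
    - [0, 0.001, 0.006]
    - [0, 0.002, 0.01]
    - [0.001, 0.003, 0.01]
    - [0.001, 0.004, 0.008]
    - [0.002, 0.007, 0.004]
    - [0.002, 0.007, 0.002]
    - [0.002, 0.007, 0]
    - [0.002, 0.007, 0]
    - [0.002, 0.007, 0]
    - [0.002, 0.007, 0]
    - [0.002, 0.007, 0]
    - [0.002, 0.007, 0]
    - [0.002, 0.008, 0]
    - [0.002, 0.01, 0]
    - [0.002, 0.012, 0]
    - [0.002, 0.014, 0]
    - [0, 0.016, 0]
    - [0, 0.016, 0]
    - [0, 0.016, 0]
    - [0, 0.016, 0]
  twist:
    - [0, 0, 0]
    - [0, 0, 0]
    - [-1, 0.33, 0]
    - [-2, 0.65, 0]
    - [-3, 1, 0]
    - [-3, 1, 0]
    - [-3, 1, 0]
    - [-3, 1, 0]
    - [-3, 1, 0]
    - [-3, 1, 0]
    - [-3, 1, 0]
    - [-3, 1, 0]
    - [-3, 1, 0]
    - [-2.5, 0.8, 0]
    - [-2, 0.6, 0]
    - [-1, 0.3, 0]
    - [0, 0, 0.7]
    - [0, 0, 0.7]
    - [0, 0, 0.7]
    - [0, 0, 0.7]

```text
time: 13.42
eef_pos: [0.5571, 0.0833, 0.2349]
tcp_rot: [0.795, 0.607, 0.015, -0.001]
contact_force: [0.5, 0.1, -1.6]
opening: 0.146
```

```bash
python3 d.py .53 .20 .19 -10 0;python3 look.py top 225 345 150 250 6 t7
```

```text
t 13.4167 pos [0.5571 0.0833 0.2349] tool y yaw -15.273327308825179 z axis [ 0.0237  0.02   -0.9995] f [ 0.5275  0.074  -1.6484] op 0.14616424489831648 q [-0.0407  0.0305  1.874   0.0223  1.2143  0.218 ]
lin [-0.0271  0.1167 -0.0449] twist [-1.2068  1.3019  5.2601]
```

View pics/t7.png

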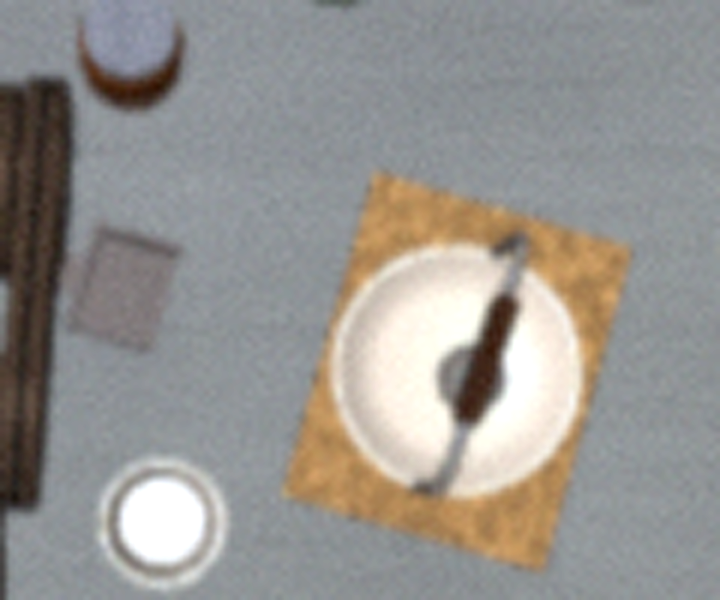

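The ball sits in the middle of the dish, at crop (470,380). The scoop is empty. Now I move it to bare table.

Request:
move_arm:
  linear:
    - [-0.002, 0.015, -0.004]
    - [-0.002, 0.013, -0.008]
    - [-0.003, 0.013, -0.011]
    - [-0.003, 0.013, -0.012]
    - [-0.003, 0.013, -0.012]
    - [-0.003, 0.012, -0.012]
    - [-0.003, 0.01, -0.012]
    - [-0.002, 0.008, -0.012]
    - [-0.002, 0.005, -0.01]
    - [-0.001, 0.002, -0.008]
    - [0, 0, -0.005]
    - [0, 0, -0.002]
    - [0, 0, 0]
    - [0, 0, 0]
  twist:
    - [-0.2, 0.2, 0.6]
    - [-0.2, 0.2, 0.6]
    - [-0.2, 0.2, 0.6]
    - [-0.2, 0.2, 0.6]
    - [-0.2, 0.2, 0.6]
    - [-0.2, 0.2, 0.6]
    - [0, 0.1, 0.6]
    - [0, 0, 0.4]
    - [0, 0, 0.2]
    - [0, 0, 0]
    - [0, 0, 0]
    - [0, 0, 0]
    - [0, 0, 0]
    - [0, 0, 0]

```text
time: 14.63
eef_pos: [0.53, 0.1978, 0.1237]
tcp_rot: [0.767, 0.641, 0.002, -0.001]
contact_force: [0.1, 1.0, -1.4]
opening: 0.152
```

```bash
python3 d.py .53 .20 .082 -10 0;python3 look.py top 155 275 130 230 6 t8;python3 look.py scene 240 370 140 250 6 s8
```

```text
t 14.6333 pos [0.53   0.1978 0.1237] tool y yaw -10.2097559064428 z axis [ 0.0014  0.0043 -1.    ] f [ 0.0719  0.9877 -1.3848] op 0.15173380722110932 q [0.1762 0.1711 1.9393 0.0047 1.029  0.352 ]
lin [-0.      0.0022 -0.0417] twist [-0.247   0.0792  0.2097]
```

View pics/t8.png

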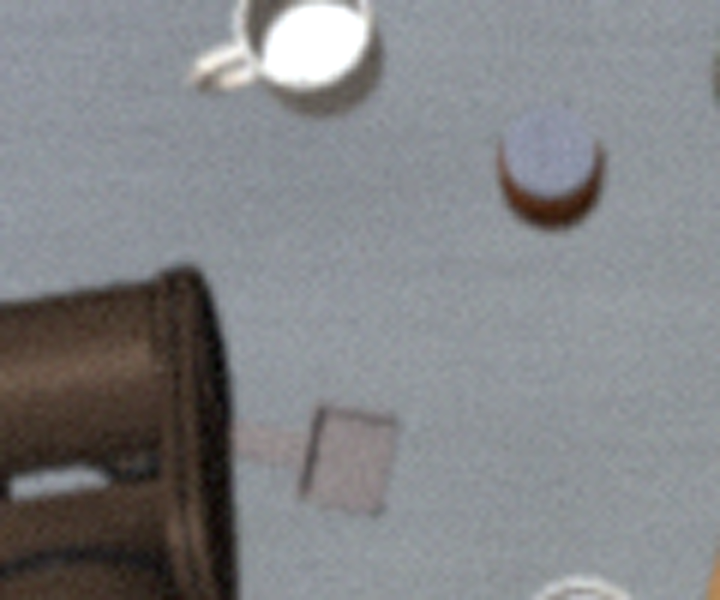

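View pics/s8.png

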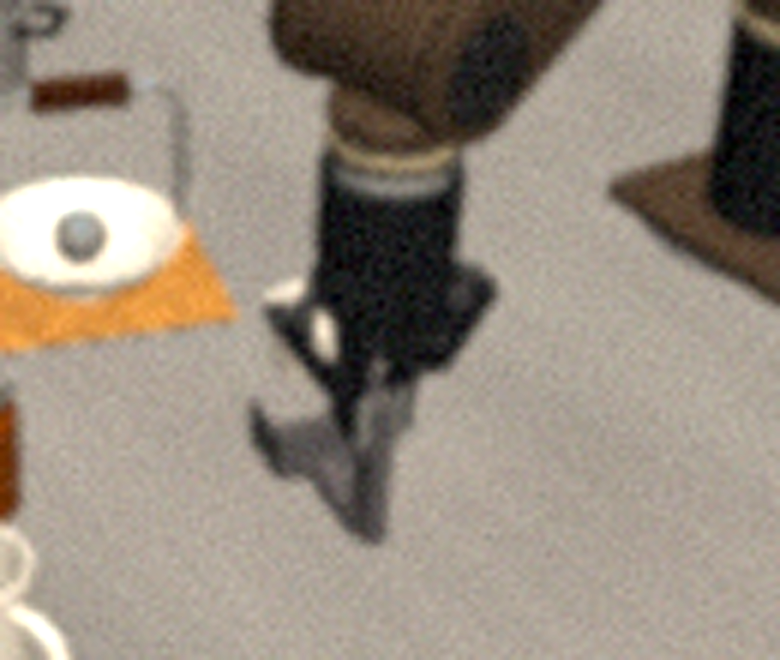

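Run:
```python
from meas import *
c=pickle.load(open("last_top.pkl","rb"));P=pts(c)
a=np.radians(-100.2);h=np.array([np.cos(a),np.sin(a)]);l=np.array([-h[1],h[0]]);t=np.array([.53,.1978])
p=P[194:220,194:224].reshape(-1,3);q=p[:,:2]-t;f=q@h;s=q@l
for lo,hi in((.035,.055),(.066,.072),(.072,.08),(.08,.088),(.088,.096),(.096,.104)):
    k=(f>lo)&(f<hi)&(abs(s)<(.006 if lo<.05 else .022));print(lo,np.median(p[k][:,2]),k.sum())
k=(f>.068)&(f<.104)&(abs(s)<.022)
A=np.c_[f[k],s[k],np.ones(k.sum())];x=np.linalg.lstsq(A,p[k][:,2],rcond=None)[0];print(x,np.degrees(x[:2]))
```

```text
0.035 0.06088068641732538 21
0.066 0.05326348775552424 24
0.072 0.05263541431416906 30
0.08 0.05314104658779257 31
0.088 0.052849842361124416 31
0.096 0.05164570159073057 39
[-0.5285 -0.0206  0.0949] [-30.2812  -1.1781]
```

The scoop is level within about 1.5° and its height agrees with the grip. Lowering gently.

Request:
move_arm:
  linear:
    - [0, 0, -0.005]
    - [0, 0, -0.008]
    - [0, 0, -0.008]
    - [0, 0, -0.007]
    - [0, 0, -0.005]
    - [0, 0, -0.003]
    - [0, 0, -0.002]
    - [0, 0, 0]
    - [0, 0, 0]
  twist:
    - [0, 0, 0]
    - [0, 0, 0]
    - [0, 0, 0]
    - [0, 0, 0]
    - [0, 0, 0]
    - [0, 0, 0]
    - [0, 0, 0]
    - [0, 0, 0]
    - [0, 0, 0]

```text
time: 15.48
eef_pos: [0.5313, 0.1971, 0.0831]
tcp_rot: [0.768, 0.641, 0.003, -0.0]
contact_force: [0.4, -0.4, -1.1]
opening: 0.154
```

```bash
python3 d.py .53 .20 .075 -10 0
```

```text
t 15.4833 pos [0.5313 0.1971 0.0831] tool y yaw -10.299108266804222 z axis [ 0.0044  0.0048 -1.    ] f [ 0.4474 -0.3937 -1.1063] op 0.1540332114345243 q [0.1746 0.229  1.9572 0.0048 0.9502 0.3515]
lin [-0.0013  0.0029 -0.0081] twist [-0.2732  0.2528  0.2986]
```

Request:
move_arm:
  linear:
    - [0, 0, -0.003]
    - [0, 0, -0.002]
    - [0, 0, -0.002]
    - [0, 0, -0.001]
    - [0, 0, 0]
    - [0, 0, 0]
  twist:
    - [-0.3, 0.25, 0]
    - [0, 0, 0]
    - [0, 0, 0]
    - [0, 0, 0]
    - [0, 0, 0]
    - [0, 0, 0]

```text
time: 15.98
eef_pos: [0.5321, 0.1974, 0.0754]
tcp_rot: [0.768, 0.641, 0.0, 0.001]
contact_force: [0.2, 0.5, -1.1]
opening: 0.153
```

```bash
python3 d.py .53 .20 .075 -10 0
```

```text
t 15.9833 pos [0.5321 0.1974 0.0754] tool y yaw -10.281620884134485 z axis [ 0.0018 -0.0007 -1.    ] f [ 0.1956  0.4691 -1.1218] op 0.15299330116133428 q [ 0.177   0.2446  1.9551 -0.0012  0.9402  0.3571]
lin [-0.0021  0.0026 -0.0004] twist [0.0377 0.1051 0.2816]
```

Request:
move_arm:
  linear:
    - [0, 0, -0.0015]
    - [0, 0, -0.001]
    - [0, 0, 0]
    - [0, 0, 0]
  twist:
    - [0, 0, 0]
    - [0, 0, 0]
    - [0, 0, 0]
    - [0, 0, 0]

```text
time: 16.32
eef_pos: [0.5329, 0.1976, 0.0743]
tcp_rot: [0.768, 0.641, 0.001, 0.001]
contact_force: [-0.0, 0.3, -1.8]
opening: 0.156
```

```bash
python3 d.py .53 .20 .075 -10 0
```

```text
t 16.3167 pos [0.5329 0.1976 0.0743] tool y yaw -10.280045301821913 z axis [ 0.0035 -0.0004 -1.    ] f [-0.0256  0.3021 -1.7775] op 0.15631331914538749 q [ 0.177   0.2471  1.9544 -0.0012  0.9366  0.3571]
lin [-0.0029  0.0024  0.0007] twist [0.0215 0.1996 0.28  ]
```

Request:
move_arm:
  linear:
    - [0, 0, -0.0015]
    - [0, 0, -0.001]
    - [0, 0, -0.001]
    - [0, 0, 0]
    - [0, 0, 0]
  twist:
    - [0, 0, 0]
    - [0, 0, 0]
    - [0, 0, 0]
    - [0, 0, 0]
    - [0, 0, 0]

```text
time: 16.73
eef_pos: [0.5336, 0.1977, 0.074]
tcp_rot: [0.768, 0.641, 0.001, 0.001]
contact_force: [0.2, 0.1, -2.1]
opening: 0.151
```

```bash
python3 d.py .53 .20 .075 -10 0
```

```text
t 16.7333 pos [0.5336 0.1977 0.074 ] tool y yaw -10.264521244442767 z axis [ 0.0032 -0.0006 -1.    ] f [ 0.2263  0.1367 -2.075 ] op 0.15099917900178 q [ 0.1771  0.2491  1.9526 -0.0014  0.9369  0.3571]
lin [-0.0036  0.0023  0.001 ] twist [0.0333 0.1839 0.2645]
```

Request:
move_arm:
  linear:
    - [-0.001, 0, -0.003]
    - [-0.001, 0, -0.003]
    - [0, 0, 0]
    - [0, 0, 0]
  twist:
    - [0, 0, 0]
    - [0, 0, 0]
    - [0, 0, 0]
    - [0, 0, 0]

```text
time: 17.07
eef_pos: [0.5347, 0.1981, 0.0751]
tcp_rot: [0.767, 0.641, 0.002, 0.003]
contact_force: [0.5, 0.1, -1.7]
opening: 0.151
```

```bash
python3 d.py .53 .20 .075 -10 0
```

```text
t 17.0667 pos [0.5347 0.1981 0.0751] tool y yaw -10.220145107031376 z axis [ 0.0072 -0.0009 -1.    ] f [ 0.5176  0.1055 -1.7307] op 0.15058477356817218 q [ 0.1778  0.248   1.9515 -0.0027  0.9352  0.3577]
lin [-0.0047  0.0019 -0.0001] twist [0.0502 0.4108 0.2201]
```

```bash
python3 look.py scene 260 340 180 240 9 s9;python3 look.py top 155 275 130 230 6 t9
python3 - <<'E'
from meas import *
c=pickle.load(open("last_top.pkl","rb"));P=pts(c)
a=np.radians(-100.2);h=np.array([np.cos(a),np.sin(a)]);l=np.array([-h[1],h[0]]);t=np.array([.5347,.1981])
p=P[190:224,190:226].reshape(-1,3);p=p[p[:,2]<.3];q=p[:,:2]-t;f=q@h;s=q@l
for lo,hi in((.035,.055),(.066,.072),(.072,.08),(.08,.088),(.088,.096),(.096,.104)):
    k=(f>lo)&(f<hi)&(abs(s)<(.006 if lo<.05 else .022));print(lo,np.median(p[k][:,2]),k.sum())
k=(f>.068)&(f<.104)&(abs(s)<.022)
A=np.c_[f[k],s[k],np.ones(k.sum())];x=np.linalg.lstsq(A,p[k][:,2],rcond=None)[0];print(x,np.degrees(x[:2]))
E
```

```text
0.035 0.011656813212764211 19
0.066 0.004305961894656444 20
0.072 0.004826955731799582 28
0.08 0.004499586337574318 27
0.088 0.0034458712088975847 28
0.096 0.004720807991553543 27
[0.0069 0.0082 0.0039] [0.3936 0.4724]
```

View pics/s9.png

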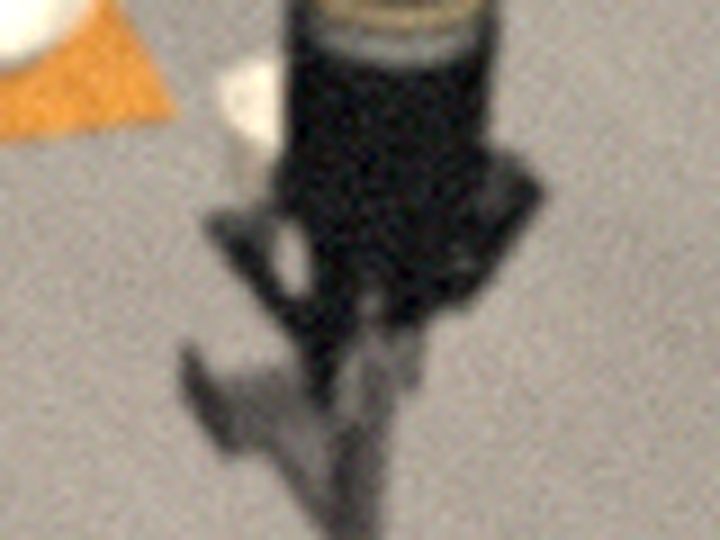

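Trough floor is at 4 mm, so the scoop is on the table and level. Releasing.

Request:
move_arm:
  linear:
    - [0, 0, 0]
    - [0, 0, 0]
    - [0, 0, 0]
    - [0, 0, 0]
    - [0, 0, 0]
    - [0, 0, 0]
    - [0, 0, 0]
  twist:
    - [0, 0, 0]
    - [0, 0, 0]
    - [0, 0, 0]
    - [0, 0, 0]
    - [0, 0, 0]
    - [0, 0, 0]
    - [0, 0, 0]
  grip: 1

```text
time: 17.75
eef_pos: [0.5336, 0.1978, 0.0726]
tcp_rot: [0.767, 0.641, 0.001, 0.002]
contact_force: [0.0, 0.1, 0.8]
opening: 0.998
```

```bash
python3 d.py .5 -.18 .25 71 0;python3 look.py scene 260 340 180 240 9 s10
```

```text
t 17.75 pos [0.5336 0.1978 0.0726] tool y yaw -10.219491162558445 z axis [ 0.0041 -0.0017 -1.    ] f [0.0413 0.1283 0.7688] op 0.9976983197015159 q [ 0.1777  0.2511  1.9533 -0.0029  0.9335  0.3578]
lin [-0.0336 -0.3778  0.1774] twist [-0.0877  0.2618 81.2195]
```

View pics/s10.png

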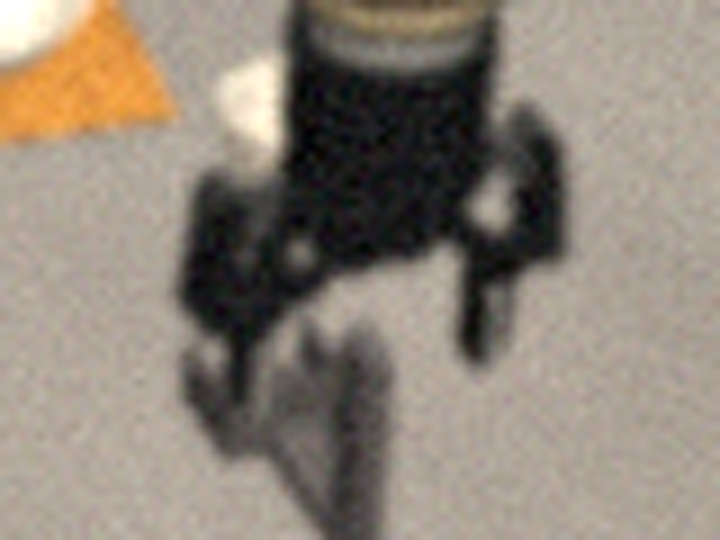

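The post stands free between the open fingers. I rise straight up.

Request:
move_arm:
  linear:
    - [0, 0, 0.01]
    - [0, 0, 0.02]
    - [0, 0, 0.025]
    - [0, 0, 0.03]
    - [0, 0, 0.03]
    - [0, 0, 0.03]
    - [0, 0, 0.02]
    - [0, -0.01, 0]
    - [0, -0.02, 0]
    - [0, -0.025, 0]
    - [-0.002, -0.025, 0]
    - [-0.003, -0.025, 0]
    - [-0.003, -0.025, 0]
    - [-0.003, -0.025, 0]
    - [-0.003, -0.025, 0]
    - [-0.003, -0.025, 0]
    - [-0.003, -0.025, 0]
    - [-0.003, -0.025, 0]
    - [-0.003, -0.025, 0]
    - [-0.003, -0.02, 0]
  twist:
    - [0, 0, 0]
    - [0, 0, 0]
    - [0, 0, 0]
    - [0, 0, 0]
    - [0, 0, 0]
    - [0, 0, 0]
    - [0, 0, 0]
    - [0, 0, 5]
    - [0, 0, 6]
    - [0, 0, 6]
    - [0, 0, 6]
    - [0, 0, 6]
    - [0, 0, 6]
    - [0, 0, 6]
    - [0, 0, 6]
    - [0, 0, 6]
    - [0, 0, 6]
    - [0, 0, 6]
    - [0, 0, 6]
    - [0, 0, 4]

```text
time: 19.47
eef_pos: [0.4996, -0.1111, 0.2662]
tcp_rot: [0.182, 0.983, 0.008, 0.008]
contact_force: [0.2, -0.3, -0.8]
opening: 0.996
```

```bash
python3 d.py .502 -.184 .25 71.4 0
```

```text
t 19.4667 pos [ 0.4996 -0.1111  0.2662] tool y yaw 69.09078363912701 z axis [ 0.0186  0.0136 -0.9997] f [ 0.1805 -0.3244 -0.7867] op 0.9956101429427703 q [-0.4269 -0.1085  1.9506  0.021   1.2882 -1.6384]
lin [ 0.0024 -0.0729 -0.0162] twist [-0.8035  1.0499  2.3161]
```

```bash
cat > m1.py <<'E'
from meas import *
c=pickle.load(open("last_top.pkl","rb"));P=pts(c);D=np.s_[170:250,265:340]
g=reg(P,D,.159,.18);a=ang(g);q=(g[:,:2]-g[:,:2].mean(0));L=q@a;W=q@[-a[1],a[0]]
print("grip",g.mean(0),np.degrees(np.arctan2(a[1],a[0])),np.ptp(L),np.ptp(W), "mid",g[:,:2].mean(0)+a*(L.max()+L.min())/2)
bar=reg(P,D,.143,.18);a=ang(bar);print("arch",np.degrees(np.arctan2(a[1],a[0])))
rim=reg(P,D,.036,.055)
f=least_squares(lambda x:np.hypot(*(rim[:,:2]-x[:2]).T)-.068,rim.mean(0)[:2],loss='soft_l1',f_scale=.004);print("dish c",f.x)
x,y=f.x
b=P[D].reshape(-1,3);b=b[(b[:,2]>.038)&(b[:,2]<.07)&(np.hypot(b[:,0]-x,b[:,1]-y)<.03)]
f=least_squares(lambda x:np.linalg.norm(b-x,axis=1)-.02,b.mean(0)-[0,0,.02],loss='soft_l1',f_scale=.003);print("ball",f.x,len(b))
# scoop
S=np.s_[180:230,175:235];p=reg(P,S,-.005,.3)
E
python3 m1.py
```

```text
grip [ 0.5022 -0.1838  0.1637] 160.99008064374064 0.0951681068090236 0.01376778377881948 mid [ 0.507  -0.1854]
arch 161.58839172887676
dish c [ 0.5026 -0.1835]
ball [ 0.4977 -0.1941  0.0333] 44
```

The dish hasn't moved: grip at (0.502, -0.184), x-axis at about -18.7°. Centring above the grip.

Request:
move_arm:
  linear:
    - [0, -0.012, -0.002]
    - [0.001, -0.014, -0.004]
    - [0.001, -0.014, -0.004]
    - [0, -0.012, -0.004]
    - [0, -0.008, -0.002]
    - [0, -0.004, 0]
    - [0, 0, 0]
    - [0, 0, 0]
  twist:
    - [-0.4, 0.5, 0.5]
    - [-0.4, 0.5, 0.5]
    - [0, 0, 0.5]
    - [0, 0, 0.5]
    - [0, 0, 0]
    - [0, 0, 0]
    - [0, 0, 0]
    - [0, 0, 0]

```text
time: 20.13
eef_pos: [0.5006, -0.183, 0.2568]
tcp_rot: [0.166, 0.986, -0.002, 0.004]
contact_force: [-0.5, 0.3, 0.5]
opening: 1.0
```

```bash
python3 d.py .5023 -.1837 .21 71.3 0;python3 look.py scene 210 300 125 205 7 s11
```

```text
t 20.1333 pos [ 0.5006 -0.183   0.2568] tool y yaw 70.92181785834033 z axis [ 0.0075 -0.0052 -1.    ] f [-0.5434  0.2899  0.5424] op 0.9997792781397956 q [-0.5406 -0.0477  1.9108 -0.0007  1.2693 -1.7783]
lin [ 0.0017 -0.0007 -0.0468] twist [0.2987 0.4294 0.3775]
```

View pics/s11.png

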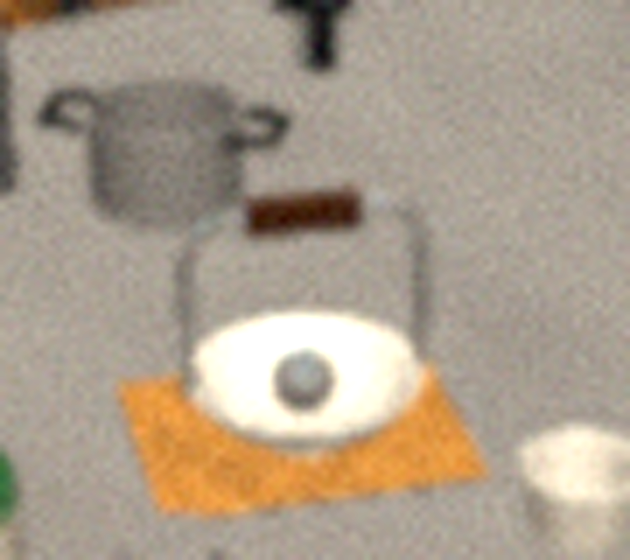

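The ball is centred in the dish, at crop (303,380) between the uprights. The finger is above the grip. Descending.

Request:
move_arm:
  linear:
    - [0.001, 0, -0.01]
    - [0.001, 0, -0.015]
    - [0, 0, -0.015]
    - [0, 0, -0.015]
    - [0, 0, -0.012]
    - [0, 0, -0.01]
    - [0, 0, -0.005]
    - [0, 0, 0]
    - [0, 0, 0]
  twist:
    - [0.3, 0.4, 0.3]
    - [0, 0, 0]
    - [0, 0, 0]
    - [0, 0, 0]
    - [0, 0, 0]
    - [0, 0, 0]
    - [0, 0, 0]
    - [0, 0, 0]
    - [0, 0, 0]

```text
time: 20.93
eef_pos: [0.5034, -0.1784, 0.1698]
tcp_rot: [0.159, 0.987, 0.001, 0.0]
contact_force: [-0.3, -0.2, 1.1]
opening: 0.997
```

```bash
python3 d.py .5023 -.1837 .143 71.3 0
```

```text
t 20.9333 pos [ 0.5034 -0.1784  0.1698] tool y yaw 71.64585384658754 z axis [ 0.0011  0.0012 -1.    ] f [-0.3429 -0.203   1.1342] op 0.9965535351425788 q [-0.5314  0.0451  1.984   0.0018  1.1121 -1.7826]
lin [-0.0011 -0.0053 -0.0268] twist [-0.0691  0.066  -0.3458]
```

Request:
move_arm:
  linear:
    - [0, -0.003, -0.007]
    - [-0.001, -0.002, -0.008]
    - [0, 0, -0.006]
    - [0, 0, -0.003]
    - [0, 0, 0]
    - [0, 0, 0]
  twist:
    - [0, 0, -0.3]
    - [0, 0, 0]
    - [0, 0, 0]
    - [0, 0, 0]
    - [0, 0, 0]
    - [0, 0, 0]

```text
time: 21.43
eef_pos: [0.5036, -0.185, 0.1457]
tcp_rot: [0.163, 0.987, -0.0, 0.003]
contact_force: [0.1, -0.2, 0.7]
opening: 0.999
```

```bash
python3 d.py .5023 -.1837 .143 71.3 0;python3 look.py scene 210 300 125 205 7 s12
```

```text
t 21.4333 pos [ 0.5036 -0.185   0.1457] tool y yaw 71.29273718113629 z axis [ 0.0051 -0.0012 -1.    ] f [ 0.0891 -0.248   0.7301] op 0.9987196575722644 q [-0.5419  0.0782  1.9976  0.0018  1.0609 -1.7871]
lin [-0.0013  0.0013 -0.0027] twist [0.0686 0.2899 0.0073]
```

View pics/s12.png

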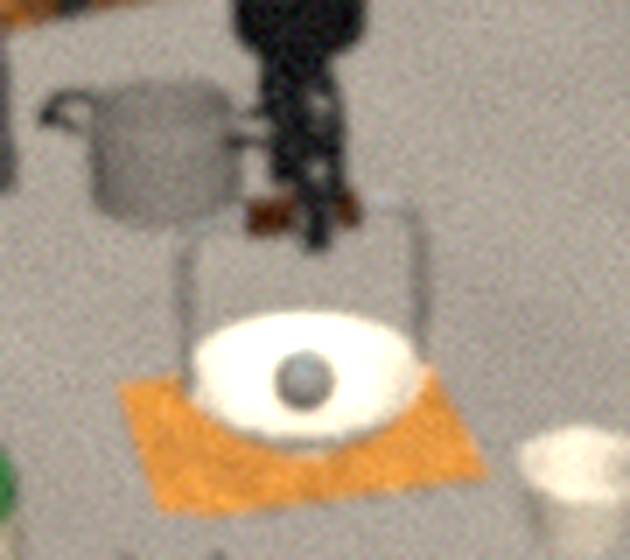

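Fingers straddle the grip with the tips well above the ball. A small trim, then close.

Request:
move_arm:
  linear:
    - [-0.0015, 0.001, -0.002]
    - [0, 0, 0]
    - [0, 0, 0]
    - [0, 0, 0]
    - [0, 0, 0]
    - [0, 0, 0]
    - [0, 0, 0]
    - [0, 0, 0]
    - [0, 0, 0]
    - [0, 0, 0]
    - [0, 0, 0]
    - [0, 0, 0]
  twist:
    - [0, 0.3, 0]
    - [0, 0, 0]
    - [0, 0, 0]
    - [0, 0, 0]
    - [0, 0, 0]
    - [0, 0, 0]
    - [0, 0, 0]
    - [0, 0, 0]
    - [0, 0, 0]
    - [0, 0, 0]
    - [0, 0, 0]
    - [0, 0, 0]
  grip: 0
  force: 90

```text
time: 22.48
eef_pos: [0.5028, -0.1844, 0.145]
tcp_rot: [0.162, 0.987, -0.001, 0.001]
contact_force: [-0.0, -0.5, -0.3]
opening: 0.146
```

```bash
python3 d.py .5023 -.1837 .143 71.3 0;python3 look.py scene 210 300 125 205 7 s13
```

```text
t 22.4833 pos [ 0.5028 -0.1844  0.145 ] tool y yaw 71.31137148677057 z axis [ 0.0019 -0.003  -1.    ] f [-0.0026 -0.5158 -0.2808] op 0.14595336563998587 q [-0.5403  0.0781  1.999  -0.0018  1.0613 -1.784 ]
lin [-0.0005  0.0007 -0.002 ] twist [ 0.1724  0.1116 -0.0116]
```

View pics/s13.png

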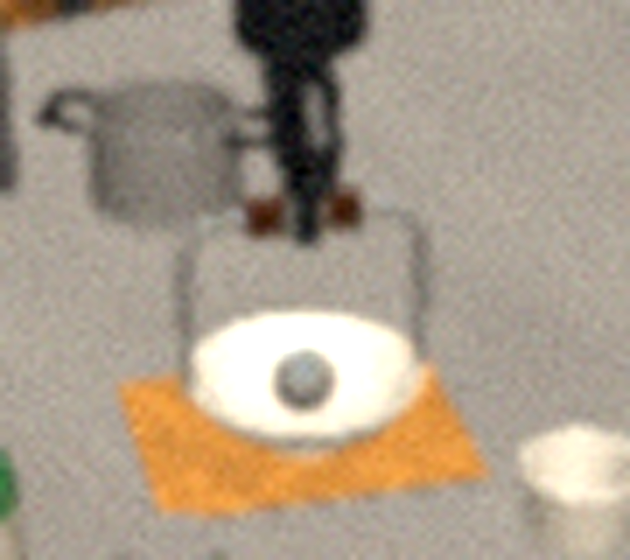

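Gripped at the centre of the grip; the ball is still in the middle. Lifting gently about 76 mm.

Request:
move_arm:
  linear:
    - [0, 0, 0.001]
    - [0, 0, 0.002]
    - [0, 0, 0.003]
    - [0, 0, 0.004]
    - [0, 0, 0.005]
    - [0, 0, 0.005]
    - [0, 0, 0.005]
    - [0, 0, 0.005]
    - [0, 0, 0.005]
    - [0, 0, 0.005]
    - [0, 0, 0.004]
    - [0, 0, 0.003]
    - [0, 0, 0.002]
    - [0, 0, 0.001]
    - [0, 0, 0]
    - [0, 0, 0]
  twist:
    - [0, 0, 0]
    - [0, 0, 0]
    - [0, 0, 0]
    - [0, 0, 0]
    - [0, 0, 0]
    - [0, 0, 0]
    - [0, 0, 0]
    - [0, 0, 0]
    - [0, 0, 0]
    - [0, 0, 0]
    - [0, 0, 0]
    - [0, 0, 0]
    - [0, 0, 0]
    - [0, 0, 0]
    - [0, 0, 0]
    - [0, 0, 0]

```text
time: 23.87
eef_pos: [0.499, -0.1818, 0.1955]
tcp_rot: [0.162, 0.987, 0.001, -0.004]
contact_force: [0.6, 0.3, -5.0]
opening: 0.146
```

```bash
python3 d.py .505 -.191 .221 -15.9 0;python3 look.py scene 210 300 115 195 7 s14
```

```text
t 23.8667 pos [ 0.499  -0.1818  0.1955] tool y yaw 71.31636691973327 z axis [-0.0069  0.0026 -1.    ] f [ 0.603   0.2638 -5.0016] op 0.14589722726912716 q [-0.5399  0.0138  1.9658 -0.0014  1.1692 -1.7841]
lin [ 0.006  -0.0092  0.0255] twist [ -0.4158  -0.2024 -87.216 ]
```

View pics/s14.png

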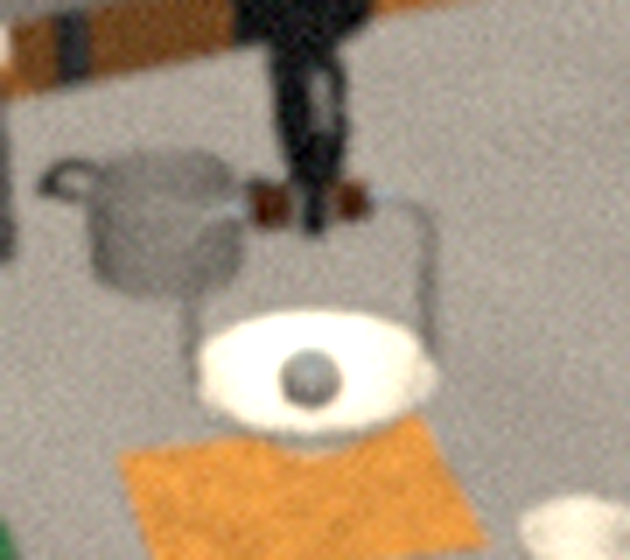

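Lifted and level, ball centred at crop (311,378). I raise the rest, then turn.

Request:
move_arm:
  linear:
    - [0.0005, -0.001, 0.001]
    - [0.0005, -0.001, 0.003]
    - [0.0005, -0.001, 0.004]
    - [0.0005, -0.001, 0.004]
    - [0.0005, -0.001, 0.004]
    - [0.0005, -0.001, 0.004]
    - [0.0005, -0.001, 0.003]
    - [0.0005, -0.001, 0.002]
    - [0.0005, -0.0005, 0.001]
    - [0, 0, 0]
    - [0, 0, 0]
    - [0, 0, 0]
  twist:
    - [-0.1, -0.1, 0]
    - [-0.1, -0.1, 0]
    - [-0.1, 0, 0]
    - [-0.1, 0, 0]
    - [0, 0, 0]
    - [0, 0, 0]
    - [0, 0, 0]
    - [0, 0, 0]
    - [0, 0, 0]
    - [0, 0, 0]
    - [0, 0, 0]
    - [0, 0, 0]

```text
time: 24.92
eef_pos: [0.5037, -0.1912, 0.2238]
tcp_rot: [0.162, 0.987, -0.003, -0.002]
contact_force: [0.3, -0.3, -5.0]
opening: 0.143
```

```bash
python3 d.py .505 -.191 .221 -15.9 0
```

```text
t 24.9167 pos [ 0.5037 -0.1912  0.2238] tool y yaw 71.29870426688917 z axis [-0.004  -0.0046 -1.    ] f [ 0.2733 -0.321  -4.9955] op 0.14323038561688287 q [-0.5485  0.0003  1.9254 -0.0064  1.217  -1.7907]
lin [ 0.0013  0.0002 -0.0028] twist [  0.0322  -0.3834 -87.198 ]
```

Request:
move_arm:
  linear:
    - [0, 0, 0]
    - [0, 0, 0]
    - [0, 0, 0]
    - [0, 0, 0]
    - [0, 0, 0]
    - [0, 0, 0]
    - [0, 0, 0]
    - [0, 0, 0]
    - [0, 0, 0]
    - [0, 0, 0]
    - [0, 0, 0]
    - [0, 0, 0]
    - [0, 0, 0]
    - [0, 0, 0]
    - [0, 0, 0]
    - [0, 0, 0]
  twist:
    - [0, 0, -0.2]
    - [0, 0, -0.5]
    - [0, 0, -0.8]
    - [0, 0, -1.1]
    - [0, 0, -1.4]
    - [0, 0, -1.6]
    - [0, 0, -1.6]
    - [0, 0, -1.6]
    - [0, 0, -1.6]
    - [0, 0, -1.6]
    - [0, 0, -1.6]
    - [0, 0, -1.6]
    - [0, 0, -1.6]
    - [0, 0, -1.6]
    - [0, 0, -1.6]
    - [0, 0, -1.6]

```text
time: 26.25
eef_pos: [0.5026, -0.1902, 0.2214]
tcp_rot: [0.36, 0.933, -0.001, -0.004]
contact_force: [-0.4, -0.4, -5.2]
opening: 0.145
```

```bash
python3 d.py .505 -.191 .221 -15.9 0;python3 look.py scene 210 300 115 195 7 s15
```

```text
t 26.25 pos [ 0.5026 -0.1902  0.2214] tool y yaw 47.8148369664247 z axis [-0.0084  0.0006 -1.    ] f [-0.4414 -0.3853 -5.2289] op 0.14501967977827587 q [-0.5489  0.0026  1.9276 -0.0041  1.2189 -1.382 ]
lin [ 0.0024 -0.0008 -0.0004] twist [ -0.2998  -0.4139 -63.7134]
```

View pics/s15.png

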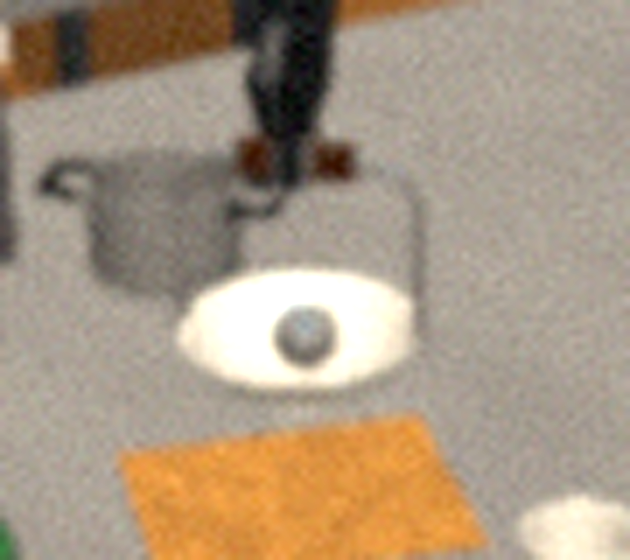

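Request:
move_arm:
  linear:
    - [0.0001, 0, 0]
    - [0.0001, 0, 0]
    - [0.0001, 0, 0]
    - [0.0001, 0, 0]
    - [0.0001, 0, 0]
    - [0.0001, 0, 0]
    - [0.0001, 0, 0]
    - [0.0001, 0, 0]
    - [0.0001, 0, 0]
    - [0.0001, 0, 0]
    - [0.0001, 0, 0]
    - [0.0001, 0, 0]
    - [0.0001, 0, 0]
    - [0.0001, 0, 0]
    - [0.0001, 0, 0]
    - [0.0001, 0, 0]
    - [0, 0, 0]
    - [0, 0, 0]
    - [0, 0, 0]
    - [0, 0, 0]
  twist:
    - [-0.05, -0.05, -1.2]
    - [-0.05, -0.05, -1.6]
    - [-0.05, -0.05, -1.8]
    - [-0.05, -0.05, -1.8]
    - [0, -0.05, -1.8]
    - [0, -0.05, -1.8]
    - [0, -0.05, -1.8]
    - [0, 0, -1.8]
    - [0, 0, -1.8]
    - [0, 0, -1.8]
    - [0, 0, -1.8]
    - [0, 0, -1.8]
    - [0, 0, -1.8]
    - [0, 0, -1.8]
    - [0, 0, -1.8]
    - [0, 0, -1.8]
    - [0, 0, -1.8]
    - [0, 0, -1.8]
    - [0, 0, -1.8]
    - [0, 0, -1.8]

```text
time: 27.97
eef_pos: [0.5038, -0.1896, 0.2202]
tcp_rot: [0.643, 0.765, -0.001, -0.001]
contact_force: [1.2, -0.7, -4.3]
opening: 0.146
```

```bash
python3 d.py .505 -.191 .221 -15.9 0;python3 look.py scene 210 300 115 195 7 s16
```

```text
t 27.9667 pos [ 0.5038 -0.1896  0.2202] tool y yaw 9.900336311618204 z axis [-0.0039 -0.0002 -1.    ] f [ 1.2498 -0.7277 -4.2837] op 0.14592595054009394 q [-0.5476  0.0033  1.9291 -0.0023  1.2125 -0.7196]
lin [ 0.0012 -0.0014  0.0008] twist [ -0.0409  -0.2233 -25.8002]
```

View pics/s16.png

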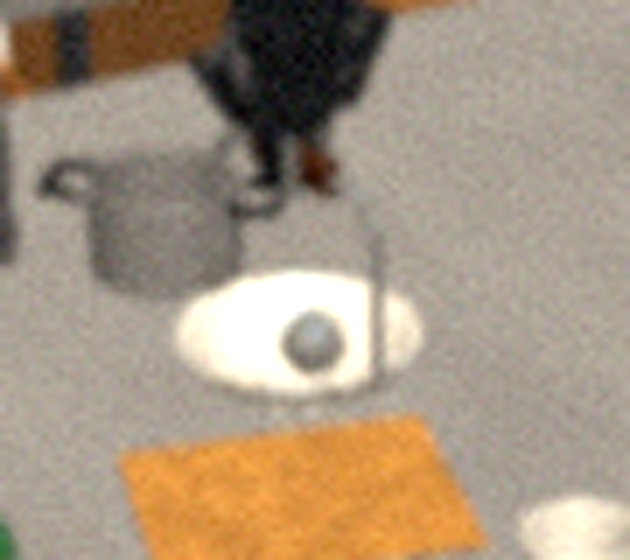

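Request:
move_arm:
  linear:
    - [0, 0, 0]
    - [0, 0, 0]
    - [0, 0, 0]
    - [0, 0, 0]
    - [0, 0, 0]
    - [0, 0, 0]
    - [0, 0, 0]
    - [0, 0, 0]
    - [0, 0, 0]
    - [0, 0, 0]
    - [0, 0, 0]
    - [0, 0, 0]
    - [0, 0, 0]
    - [0, 0, 0]
    - [0, 0, 0]
    - [0, 0, 0]
    - [0, 0, 0]
    - [0, 0, 0]
    - [0, 0, 0]
    - [0, 0, 0]
  twist:
    - [0, -0.05, -1.5]
    - [0, -0.05, -1.7]
    - [0, -0.05, -1.8]
    - [0, -0.05, -1.8]
    - [0, 0, -1.8]
    - [0, 0, -1.8]
    - [0, 0, -1.8]
    - [0, 0, -1.8]
    - [0, 0, -1.8]
    - [0, 0, -1.8]
    - [0, 0, -1.7]
    - [0, 0, -1.5]
    - [0, 0, -1.2]
    - [0, 0, -0.9]
    - [0, 0, -0.6]
    - [0, 0, -0.4]
    - [0, 0, -0.2]
    - [0, 0, 0]
    - [0, 0, 0]
    - [0, 0, 0]

```text
time: 29.68
eef_pos: [0.5034, -0.1894, 0.2196]
tcp_rot: [0.796, 0.606, -0.0, -0.0]
contact_force: [-0.8, -0.9, -4.8]
opening: 0.149
```

```bash
python3 d.py .505 -.191 .221 -15.9 0;python3 look.py scene 210 300 115 195 7 s17
```

```text
t 29.6833 pos [ 0.5034 -0.1894  0.2196] tool y yaw -15.429581564926409 z axis [-0.0012  0.0001 -1.    ] f [-0.8082 -0.853  -4.7674] op 0.14883488421762428 q [-0.5483  0.0016  1.932  -0.0005  1.2091 -0.2788]
lin [ 0.0016 -0.0016  0.0014] twist [-0.0081 -0.0666 -0.4704]
```

View pics/s17.png

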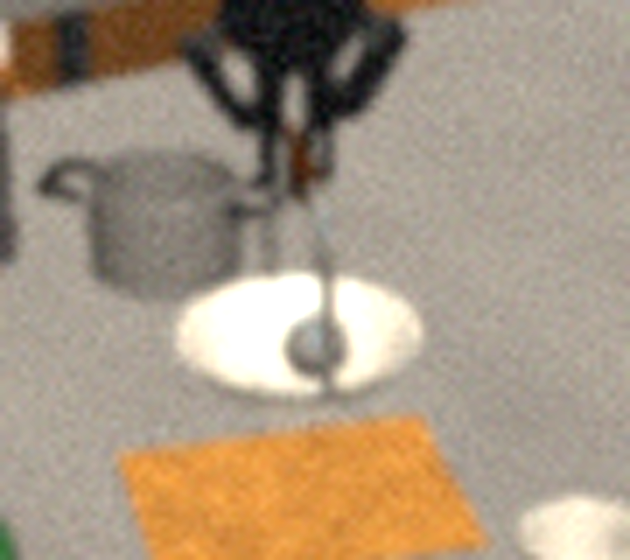

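The turn is done; now measuring the ball offset and the dish tilt from depth.

```bash
cat > fin.py <<'E'
from meas import *
from plant import read_camera
c=read_camera("scene");P=pts(c);i=c["img"]
R=np.s_[145:175,225:280];p=P[R].reshape(-1,3);col=i[R].reshape(-1,3).astype(int)
e=np.array([.5034,-.1894])
k=(np.hypot(*(p[:,:2]-e).T)<.095)&(p[:,2]>.07)&(p[:,2]<.16);p=p[k];col=col[k];v=col.mean(1)
w=p[v>170/1.6] if 1 else p
dk=p[v<=85]
print(len(p),np.percentile(v,[5,25,50,75,95]))
# cone model: z=z0+slope piecewise -> fit sphere on all points inside with free position, robust
def ballfit(q,x0):
    return least_squares(lambda x:np.linalg.norm(q-x,axis=1)-.02,x0,loss='soft_l1',f_scale=.002)
b=p[(np.hypot(*(p[:,:2]-e).T)<.04)&(v<110)]
f=ballfit(b,b.mean(0));print("ball",f.x,len(b),f.cost)
w=p[v>125];
# bowl symmetric fit: z = a + bx+cy + s*hypot(x-x0,y-y0)
g=least_squares(lambda x:x[0]+x[1]*(w[:,0]-e[0])+x[2]*(w[:,1]-e[1])+.35*np.hypot(w[:,0]-x[3],w[:,1]-x[4])+x[5]*np.hypot(w[:,0]-x[3],w[:,1]-x[4])**2-w[:,2],[.09,0,0,*e,0],loss='soft_l1',f_scale=.003)
print("bowl",g.x,len(w))
hi=w[:,:2];print("extent",w.min(0),w.max(0))
E
python3 fin.py; python3 look.py top 225 345 150 250 6 t17
```

```text
515 [ 81.6667 114.5    153.3333 174.     189.3333]
ball [ 0.4947 -0.1817  0.1049] 47 0.00041413421274844893
bowl [ 0.0791  0.2139 -0.2598  0.5194 -0.2131  2.7796] 369
extent [ 0.4318 -0.2587  0.0878] [ 0.5737 -0.1188  0.1303]
```

View pics/t17.png

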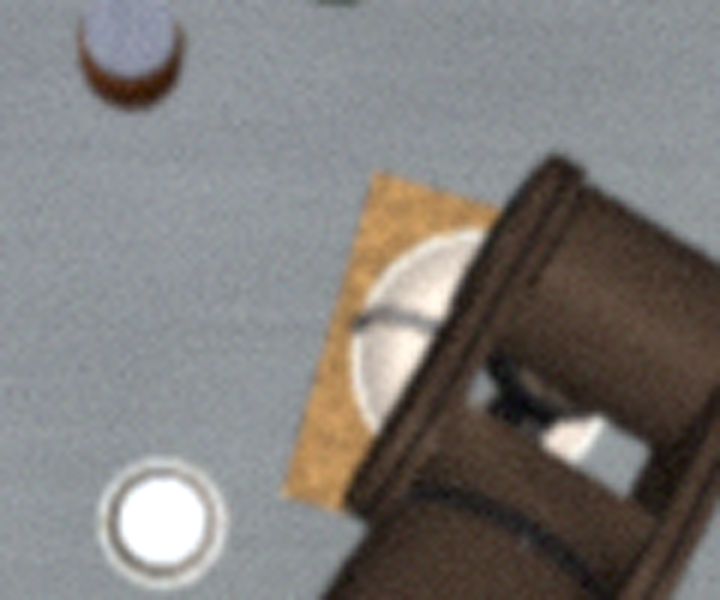

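```bash
cat > fin2.py <<'E'
from meas import *
from plant import read_camera
e=np.array([.503,-.189])
for n in("scene","top"):
    c=read_camera(n);P=pts(c);i=c["img"].mean(2)
    p=P.reshape(-1,3);v=i.ravel();r=p[:,:2]-e;d=np.hypot(*r.T);a=np.degrees(np.arctan2(r[:,1],r[:,0]))
    k=(d>.062)&(d<.073)&(p[:,2]>.105)&(p[:,2]<.14)
    for lo in range(-180,180,30):
        m=k&(a>=lo)&(a<lo+30)
        if m.sum()>3: print(n,lo,np.median(p[m][:,2]),m.sum(),end=' | ')
    q=p[k];A=np.c_[q[:,:2]-e,np.ones(len(q))]
    s=least_squares(lambda x:A@x-q[:,2],[0,0,.12],loss='soft_l1',f_scale=.003);print("\nplane",s.x[2],"tilt deg x,y",np.degrees(s.x[:2]))
    print("inner profile")
    for r0 in(0,.01,.02,.03,.04,.05,.06):
        m=(d>=r0)&(d<r0+.01)&(p[:,2]>.07)&(p[:,2]<.16)
        if m.sum(): print(r0,np.median(p[m][:,2]).round(4),m.sum(),end=' ; ')
    print()
    if n=="scene":
        m=(d<.045)&(p[:,2]>.085)&(p[:,2]<.15);q=p[m]
        # dark pixel centroid in image
        uv=np.argwhere((i>0)&(i<100));K=[t for t in uv if 150<=t[0]<172 and 240<=t[1]<268];print("dark centroid",np.mean(K,0),len(K))
        for X in([*e,.109],[.4947,-.1817,.109]):print("proj",proj(c,[X]))
E
python3 fin2.py; python3 look.py scene 228 278 138 178 15 s18
```

```text
scene -180 0.11886548786617643 15 | scene -150 0.11895790014782194 13 | scene -120 0.1215462907901745 24 | scene -90 0.11837692718111074 15 | scene -60 0.12058508800521134 10 | scene -30 0.12157659347051315 7 | scene 0 0.11637822122918741 11 | scene 30 0.11652527957739268 18 | scene 60 0.11816201640894405 17 | scene 90 0.11968753847804475 12 | scene 120 0.12053587017928633 7 | scene 150 0.12118841325923149 14 | 
plane 0.1188946901240792 tilt deg x,y [-0.9049 -0.6939]
inner profile
0 0.1189 19 ; 0.01 0.1064 37 ; 0.02 0.0975 33 ; 0.03 0.0966 35 ; 0.04 0.101 55 ; 0.05 0.1078 111 ; 0.06 0.1182 172 ; 
dark centroid [158.8421 252.0066] 152
proj [[252.1575 164.3102]]
proj [[254.7577 164.5576]]
top -150 0.11702133588638712 21 | top -120 0.11894422340628179 5 | top 0 0.11843189586246797 30 | top 30 0.11732955593838193 30 | top 60 0.11894494438083421 17 | top 90 0.11713613551646418 28 | 
plane 0.11765986201556221 tilt deg x,y [0.5932 0.2286]
inner profile
0 0.127 4 ; 0.01 0.127 12 ; 0.02 0.1234 5 ; 0.03 0.0954 24 ; 0.04 0.0971 56 ; 0.05 0.1057 98 ; 0.06 0.1166 144 ;
```

View pics/s18.png

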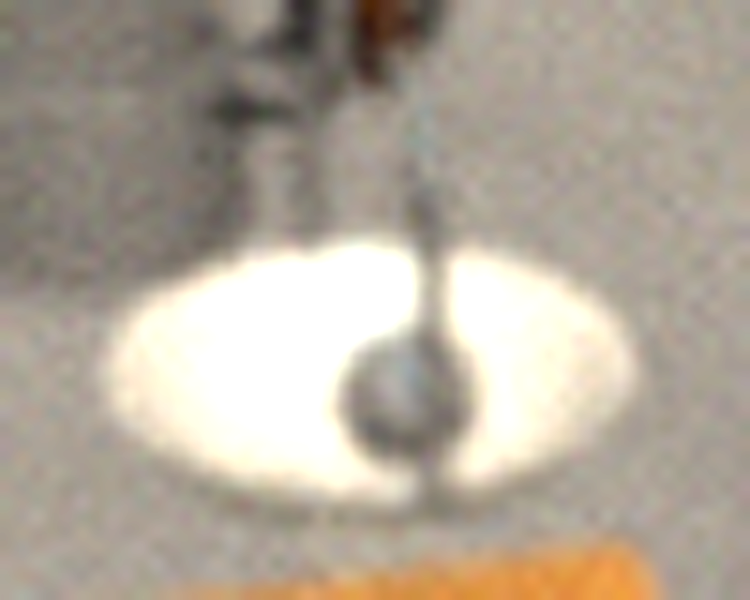

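The dish is level within about 1° and the ball is roughly 8 mm off centre. I hold still and check whether it moves.

Request:
move_arm:
  linear:
    - [0, 0, 0]
    - [0, 0, 0]
    - [0, 0, 0]
    - [0, 0, 0]
    - [0, 0, 0]
    - [0, 0, 0]
    - [0, 0, 0]
    - [0, 0, 0]
    - [0, 0, 0]
    - [0, 0, 0]
    - [0, 0, 0]
    - [0, 0, 0]
    - [0, 0, 0]
    - [0, 0, 0]
    - [0, 0, 0]
    - [0, 0, 0]
  twist:
    - [0, 0, 0]
    - [0, 0, 0]
    - [0, 0, 0]
    - [0, 0, 0]
    - [0, 0, 0]
    - [0, 0, 0]
    - [0, 0, 0]
    - [0, 0, 0]
    - [0, 0, 0]
    - [0, 0, 0]
    - [0, 0, 0]
    - [0, 0, 0]
    - [0, 0, 0]
    - [0, 0, 0]
    - [0, 0, 0]
    - [0, 0, 0]

```text
time: 31.32
eef_pos: [0.5035, -0.1894, 0.2196]
tcp_rot: [0.796, 0.606, -0.0, -0.0]
contact_force: [0.5, 0.4, -5.9]
opening: 0.144
```

```bash
python3 d.py .505 -.191 .221 -15.9 0; python3 fin.py; python3 look.py scene 228 278 138 178 15 s19
```

```text
t 31.3167 pos [ 0.5035 -0.1894  0.2196] tool y yaw -15.430505577883208 z axis [-0.0011  0.0001 -1.    ] f [ 0.4862  0.3525 -5.9483] op 0.143884131440259 q [-0.5483  0.0015  1.932  -0.0005  1.2091 -0.2788]
lin [ 0.0015 -0.0016  0.0014] twist [-0.005  -0.0631 -0.4695]
512 [ 82.5167 116.     153.8333 174.4167 189.9667]
ball [ 0.5077 -0.1629  0.1036] 48 0.0004082166187371038
bowl [ 0.0779 -0.2781 -0.0452  0.4799 -0.1941  3.2671] 367
extent [ 0.4321 -0.2605  0.0885] [ 0.5726 -0.1178  0.1302]
```

View pics/s19.png

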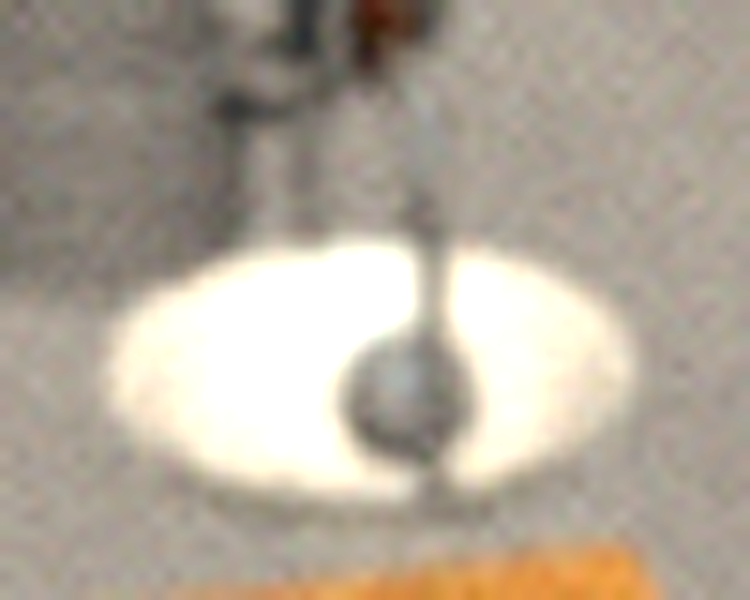

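Run:
```python
from meas import *
c=pickle.load(open("last_scene.pkl","rb"))
print(proj(c,[[.5025,-.1837,.035]]),"vs",(253.3-.4,179.3-.4))
base=proj(c,[[.5035,-.1894,.108]])[0]
J=np.array([proj(c,[[.5035+d,-.1894+e,.108]])[0]-base for d,e in((.001,0),(0,.001))]).T
print(base,J)
obs=np.array([254.4,164.3])
print("offset mm",np.linalg.solve(J,obs-base))
# radius in pixels, dish rim centre projected
a=np.linspace(0,2*np.pi,60)
ring=proj(c,[[.5035+.072*np.cos(t),-.1894+.072*np.sin(t),.119] for t in a]);print("rim pred u",ring[:,0].min(),ring[:,0].max(),"v",ring[:,1].min(),ring[:,1].max(),"seen u",228+105/15,228+637/15)
```

```text
[[253.0767 180.0483]] vs (252.9, 178.9)
[252.0087 164.5102] [[-0.2101  0.1168]
 [ 0.0588  0.1007]]
offset mm [-9.4693  3.4393]
rim pred u 234.6042992025743 269.3454469437986 v 154.17076359042713 170.86106823285743 seen u 235.0 270.4666666666667
```

The ball is at rest about 8–11 mm off the middle, against a 20 mm limit, and the dish is level. Last check is on the scoop and the bystanders.

Run:
```python
from plant import *
from meas import *
c=read_camera("top");P=pts(c);c0=pickle.load(open("top0.pkl","rb"))
cv2.imwrite("pics/tf.png",np.clip(c["img"]*1.5,0,255).astype(np.uint8))
p=P[190:224,150:226].reshape(-1,3);p=p[(p[:,2]<.3)]
po=p[p[:,2]>.092];print("post top",po.mean(0),len(po))
h=np.array([np.cos(np.radians(-100.2)),np.sin(np.radians(-100.2))]);l=np.array([-h[1],h[0]])
q=p[:,:2]-po.mean(0)[:2];f=q@h;s=q@l;k=(f>.07)&(f<.102)&(abs(s)<.022)
A=np.c_[f[k],s[k],np.ones(k.sum())];x=np.linalg.lstsq(A,p[k][:,2],rcond=None)[0];print("floor",np.median(p[k][:,2]),np.degrees(x[:2]))
```

```text
post top [0.5355 0.1994 0.0988] 30
floor 0.0032183793069225897 [-1.1763 -0.72  ]
```

View pics/tf.png

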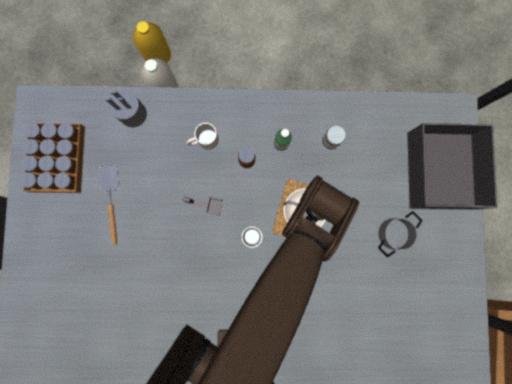

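The scoop stands level on bare table at (205,204), and all bystanders are at their original pixels. Handing in.

```bash
python3 -c "
from plant import *
print(sign_off())"
```

```text
the job is handed in; nothing more can be done
None
```

I tipped the ball into the dish at about 40°, stood the empty scoop on bare table and let go. Then I took the dish by its grip, lifted it and turned it about 87°. I handed in while still holding it; `sign_off` gave no verdict.

Last checks before handing in:
- **Dish:** the underside is about 77 mm above the table and about 3 mm from over the mat's centre. It is level to about 1°, the grip is square across the mat within about 1°, and the arm was holding still.
- **Ball:** it was at rest in the dish about 8–11 mm off the middle, by its position in the picture (limit 20 mm). The depth fit to the ball disagreed: it gave 11 mm, then 27 mm with the ball unmoved. I judged that fit unreliable because the arch upright covers part of the ball.
- **Scoop:** it stands on the table, level within about 1.4° and untouched.
- **Other objects:** they looked unmoved in the top view.

The clock stood at about 31.5 s of the 72 s allowed.

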